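# Swing down the slide cabinet's flap with the hook pole

### The arm

A 6-joint arm with a two-finger parallel gripper is mounted at the origin on the work surface. World frame = base frame: x ahead of the robot, y to its left, z up, the work surface at z = 0. Lengths are in m, angles in rad, forces in N, time in s.
With the tool pointing down it reaches from about 0.375 to 0.9 m from the base axis. Payload 3.1 kg.
Tool frame: the origin (TCP) lies between the finger pads; the fingertips stand 8 mm ahead of it and the grasp point (between the pads) lies 11 mm behind it (manip.tip_extent is the distance from the TCP to the fingertips, in m); z points along the fingers, x is the direction in which the jaws open and shut, and the axes are right-handed (so a half turn about z gives the same grasp; the last joint's range is limited). The gripper opens to 85 mm and grips with 20 to 120 N. Pads are 22 mm wide; open, the fingers measure 114 mm over their backs; the gripper's body (76 mm by 85 mm) begins 54 mm behind the grasp point. The pads swing forward as they close: fully open they stand 13 mm farther back than shut.
Start: joints at [-1.474, 0.527, 1.433, -0, 1.181, -0.178], TCP at [0.17, -0.601, 0.239] pointing down, gripper open.
Joint ranges: [-3.08, 3.08], [-0.75, 2.2], [0.22, 2.44], [-1.43, 4.57], [0, 2.65], [-2.85, 2.85]. Speed limits (rad/s): [2.79, 2.79, 3.14, 3.14, 3.14, 3.14].

### API

Orientations are given as a unit quaternion [x, y, z, w].
In Python, from station import manip gives the robot as it stands.
- The arm moves only by the tool move_arm, never from a script. Its argument "deltas" is a list that holds one entry, the list of rows, each a list of 4 numbers: the shift along the tool's x, y, z in m, then the turn about the tool's z in degrees. A call has 1 to 20 rows; each row is the pose to reach, as a shift and turn from the pose measured when the call began, along the tool's axes at that moment; what a row does not reach only later rows make up. A row lasts 1/12 s, in which the tool goes at most 41.7 mm and 7.16 degrees, less where a joint would pass 70% of its speed; a pose out of reach is approached as far as the arm can. A call with a gripper value outside its range is refused whole. "gripper" is the opening, from 0 (shut) to 1 (fully open), set as the call begins (left out, the last holds). The fingers move at their own pace and stop on an object; "squeeze" is the grip in N (left out, the last holds). Time passes only in rows, so rows that repeat a pose let the fingers close. It gives the time, the measured TCP pose, the force and the opening at its end, in the units of the state.
- manip.sense(): the state, without advancing time (a new reading comes with each control period).
- manip.snapshot(name): name is "side" or "top" or "wrist"; returns a dict with "img" (480x640x3 uint8, red, green, blue), "vertical_fov" (degrees; the focal length in pixels is half the picture's height over the tangent of half this angle, whatever the lens; pixels are square), "cx", "cy" (the principal point, pixels), "origin" and "orientation" of the camera in the world. Camera axes: x right, y down, z forward; pixel columns grow to the right and rows downward; lengths in m; the calibration is good to about 2 mm. A picture is of the moment at which its call begins. There is no depth.
- manip.sign_off(): hands the job in, once; it reports no verdict.
The state is a dict: "t": time; "q": joint angles; "qd": joint speeds; "tau": joint torques, N m; "tcp_pos": TCP position; "tool_rot": TCP orientation; "force": force on the tool from outside, world axes, zero at the start; "ft_torque": the same for the moment, N m; "finger_gap": opening from 0.0 (shut) to 1.0 (fully open).
Only numpy, scipy, OpenCV 4.12 (cv2) and the standard library are available. Lean on these libraries where they do the work, as an engineer would, in place of code of your own. Each camera call takes 0.05 s, during which the arm holds its last target.

### The job

Take the hook pole from its sloping cradle, hook it into the eye on the flap of the raised slide cabinet and ease the flap down until it is fully open, lying level. Then unhook the pole and lay it back in its cradle as it was, hook up, and let go. Work the flap with the pole only, never with the robot itself, do not let it slam, and leave the other things on the bench where they stand.

Things in the scene. Friction and masses are not known exactly. Their poses are not given: they have to be found in the camera images.
- cabinet: White slide cabinet fixed to the bench, 270 mm wide (y). Origin on the bench below the flap's hinge line, mid-width; x points into the cabinet, away from its front; z up. Solid from x = +10 to +150 mm, up to z = 313 mm; below 190 mm it is a plinth with false drawer fronts. A lamp hood stands out above the flap (see lamp_hood).
- lamp_hood (a point): Centre of the underside of the white lamp hood in front of and above the flap, 456 mm over the bench; cabinet axes. Hood: 85 mm (x) by 290 mm (y), 20 mm thick. Arms 12 mm wide at y = +-145 mm carry it back to posts beside the cabinet. Near the flap the gripper must lean in from the front, below and before the hood.
- flap (a joint): Angle of the grey drop-front flap, rad: 0 upright and shut, 1.571 fully down on its stop, level, pointing out of the cabinet's front. Starts shut or ajar (up to 0.2). Hinged at its lower edge; a friction hinge (0.13 N m; flap 0.2 kg) keeps it at any angle it is left at. Flap 240 mm wide, 100 mm long, 8 mm thick.
- flap_hinge (a point): Middle of the flap's hinge line, 200 mm above the bench; fixed, axes as the cabinet's (the hinge runs along y).
- eye_bar (a point): Centre of the outer bar (along y) of the steel eye on the flap's free edge; moves and turns with the flap. The eye is a U of 7 mm round wire leaning 45 degrees out to the front; opening 49 mm along y, 40 mm from flap edge to bar. Flap shut: this point is 32 mm in front (-x of the cabinet) of the hinge line and 132 mm above it, axes as the cabinet's.
- pole_mid (a point): Centre of the hook pole's black handle (64 mm long, 20 mm wide along y, 26 mm deep), on the pole's axis. Axes are level while the pole lies in its cradle: x level, the way the hook end points; z up. In them the pole rises at 35 degrees, along (0.819, 0, 0.574).
- pole: The hook pole, 120 g; origin and axes as pole_mid. A 12 mm square aluminium bar from 80 mm below to 115 mm above the handle's centre, then a steel hook of 8 mm round rod: its outer corner is 145 mm up the pole, from where the 29 mm tip turns back down under the bar, along (0.34, 0, -0.94) in these axes.
- hook_seat (a point): Inside corner of the pole's hook: where the eye bar's centre sits when hooked. At (0.115, 0, 0.071) m from pole_mid in pole_mid's axes, which it shares. The tip's end reaches about 22 mm below this point and 18 mm to its +x side; the pole passes above it.
- cradle_mid (a point): Where pole_mid is when the pole lies home in its fixed cradle, 95 mm above the bench; axes as pole_mid's at home. Base 180 x 90 x 12 mm; two U forks, 14 mm long, 65 mm below and 62 mm above this point along the 35 degree slope, open square to the slope, 20 mm wide inside, mouths flared, 25 mm past the pole's axis. A stop 0.5 mm behind the pole's lower end.
- pipette_stand: Bystander, fixed: white stand 90 x 160 mm, 165 mm high, with three leaning pipettes; origin under its centre.
- bottle_a: Bystander: glass bottle, 60 mm diameter, 120 mm high; origin under its centre.
- bottle_b: Bystander: amber bottle, 52 mm diameter, 100 mm high; origin under its centre.
- jar: Bystander: glass jar, 54 mm diameter, 60 mm high, in front of the cabinet's foot; origin under its centre.
- beaker: Bystander: glass beaker, 68 mm diameter, 85 mm high; origin under its centre.
- slide_box: Bystander: closed grey box 85 x 60 x 34 mm; origin under its centre.
- dish: Bystander: clear flat dish, 90 mm diameter, 18 mm high; origin under its centre.

How it is judged:
By the outcome, as a careful person would: the job done as asked, in the order asked, and still so for the second after the job is handed in, with the robot touching nothing.
It also fails if it takes over 61 s, if anything falls off the work surface, if the arm or the gripper's body presses on something with over 40 N, if the wrist force passes 120 N, or if a joint passes its speed limit or range.

## Working session

There is one attempt and no reset: what is moved stays moved. The work goes in short steps, Python scripts to look and compute and a tool call to move; the robot and the scene stay as the last step left them, time stands still between calls to the robot, and variables do not carry over. Pictures are saved under pics/ and viewed, and the job is handed in when it is done.

Besides the shell and the picture viewer there is one more tool, called after "Call:" by a JSON object that holds its "name" and its "arguments". move_arm: Moves the arm, as the interface text tells. Its arguments: {"type":"object","properties":{"deltas":{"type":"array"},"gripper":{"type":"number"},"squeeze":{"type":"number"}},"required":["deltas"]}

```bash
ls; mkdir -p pics
python3 - <<'E'
from station import manip
import cv2
print(manip.sense())
for n in ["side","top","wrist"]:
    s=manip.snapshot(n); cv2.imwrite(f"pics/{n}0.png",s["img"][:,:,::-1])
    print(n,{k:v for k,v in s.items() if k!="img"})
E
```

```text
pics
{'t': 0.0, 'q': array([-1.47348222e+00,  5.28437164e-01,  1.43392507e+00, -1.11432854e-05,
        1.18139277e+00, -1.78519716e-01]), 'qd': array([ 0.00115774, -0.00116229,  0.00024848, -0.00033339, -0.00021962,
        0.00056152]), 'tau': array([-5.95218644e-04, -4.42348123e+01, -1.78023237e+01, -2.66084471e-04,
        8.42492067e-03, -7.87502074e-06]), 'tcp_pos': array([ 0.17016195, -0.60065346,  0.23834418]), 'tool_rot': array([ 7.97606398e-01, -6.03177308e-01, -7.36633017e-04, -7.91417913e-04]), 'force': array([ 0.01154256,  0.73960435, -0.41809074]), 'ft_torque': array([ 0.00011584, -0.02488723,  0.03342365]), 'finger_gap': 0.9993701644547389}
side {'vertical_fov': 44.40126421838535, 'cx': 330.4968832437549, 'cy': 240.92204374605996, 'origin': array([0.20451594, 1.15485801, 1.15385084]), 'orientation': array([-0.15443734,  0.87723936, -0.4477079 ,  0.07847191])}
top {'vertical_fov': 52.21272552911838, 'cx': 316.32185320789847, 'cy': 236.0665490897338, 'origin': array([0.35960216, 0.00985485, 1.4434403 ]), 'orientation': array([-0.70122907,  0.70552496, -0.07396785,  0.07100052])}
wrist {'vertical_fov': 58.84564606340111, 'cx': 323.90876476124174, 'cy': 244.468527182785, 'origin': array([ 0.24547848, -0.5792494 ,  0.37232163]), 'orientation': array([ 0.78792542, -0.59613163, -0.0938804 ,  0.12242173])}
```

View pics/side0.png

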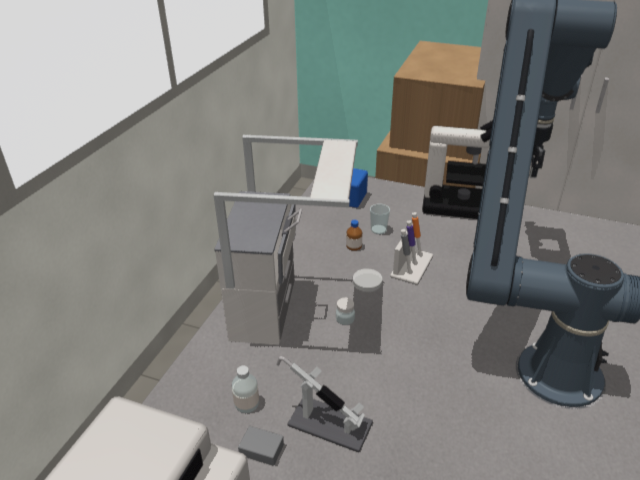

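View pics/top0.png

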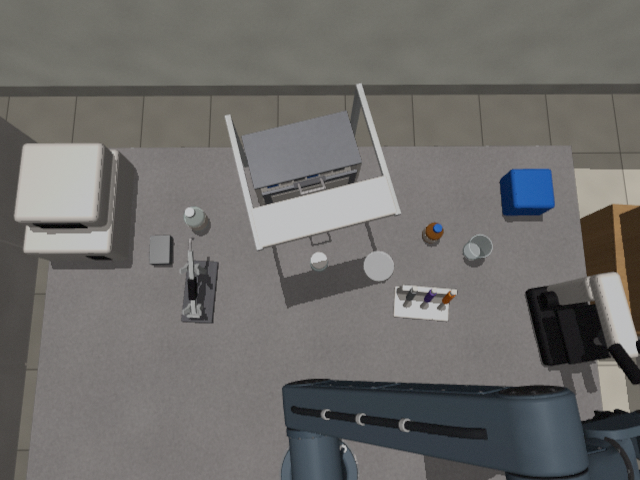

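View pics/wrist0.png

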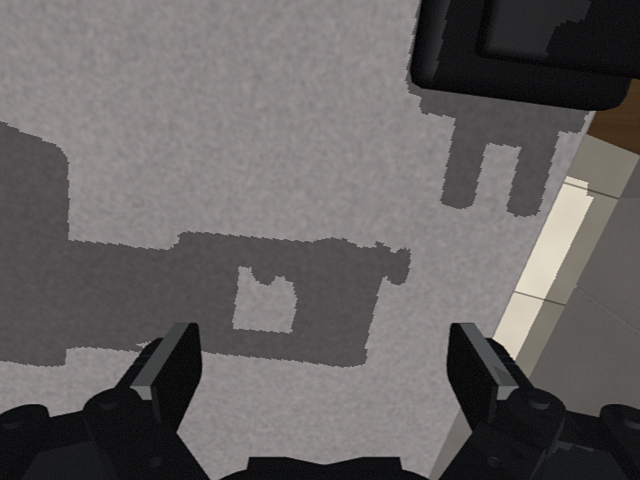

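```bash
cat > h.py <<'E'
import numpy as np, cv2
from scipy.spatial.transform import Rotation as R
def cam(s):
    f=240/np.tan(np.radians(s["vertical_fov"]/2)); return f,s["cx"],s["cy"],np.array(s["origin"]),R.from_quat(s["orientation"]).as_matrix()
def proj(c,P):
    f,cx,cy,o,M=c; p=(np.atleast_2d(P)-o)@M; return np.c_[cx+f*p[:,0]/p[:,2],cy+f*p[:,1]/p[:,2]]
def ray(c,uv):
    f,cx,cy,o,M=c; d=M@np.array([(uv[0]-cx)/f,(uv[1]-cy)/f,1]); return o,d/np.linalg.norm(d)
def atz(c,uv,z):
    o,d=ray(c,uv); return o+d*(z-o[2])/d[2]
def tri(*cu):
    A=np.zeros((3,3));b=np.zeros(3)
    for c,uv in cu:
        o,d=ray(c,uv);Q=np.eye(3)-np.outer(d,d);A+=Q;b+=Q@o
    return np.linalg.solve(A,b)
E
python3 - <<'E'
from station import manip
from h import *
import pickle
S={n:manip.snapshot(n) for n in ["side","top"]}
pickle.dump(S,open("s0.pkl","wb"))
def crop(n,x,y,w,h,k,name):
    i=S[n]["img"][y:y+h,x:x+w,::-1]; i=cv2.resize(i,None,fx=k,fy=k,interpolation=cv2.INTER_CUBIC)
    for j in range(0,w,20): cv2.putText(i,str(x+j),(j*k,8),0,.3,(0,0,255)); cv2.line(i,(j*k,10),(j*k,16),(0,0,255))
    for j in range(0,h,20): cv2.putText(i,str(y+j),(0,j*k+4),0,.3,(0,0,255))
    cv2.imwrite("pics/"+name,i)
crop("side",260,340,130,110,6,"sp.png")
crop("side",200,120,180,150,4,"sc.png")
crop("top",140,200,130,140,5,"tp.png")
crop("top",210,80,200,220,3,"tc.png")
E
```

```text
(no output)
```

View pics/sp.png

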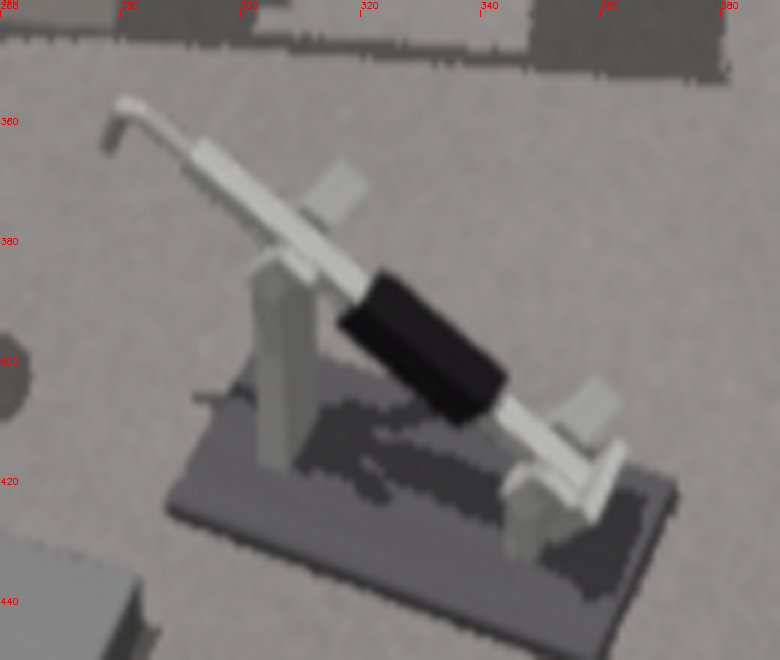

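View pics/sc.png

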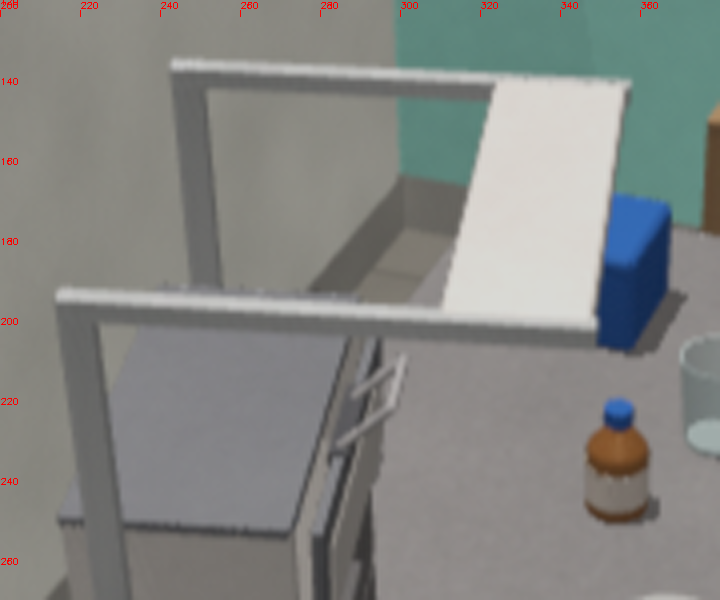

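View pics/tp.png

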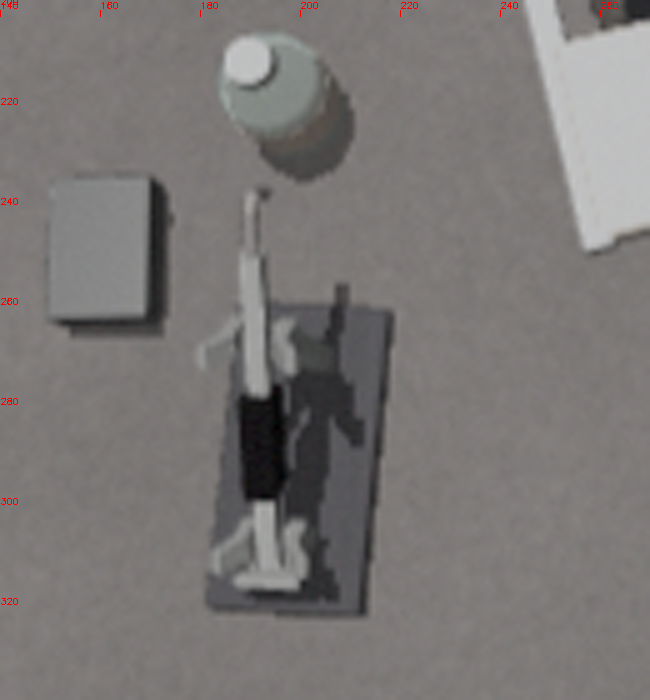

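View pics/tc.png

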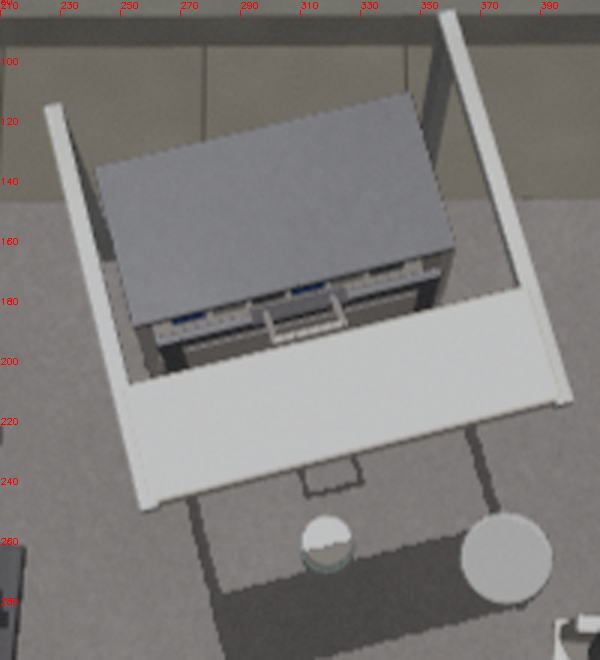

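```bash
cat > fit.py <<'E'
from h import *
import pickle
from scipy.optimize import least_squares
S=pickle.load(open("s0.pkl","rb")); T=cam(S["top"]);D=cam(S["side"])
def c2w(p,P): # cabinet to world
    c,s=np.cos(p[2]),np.sin(p[2]); P=np.atleast_2d(P); return np.c_[p[0]+c*P[:,0]-s*P[:,1],p[1]+s*P[:,0]+c*P[:,1],P[:,2]]
def cab(p):
    h=p[3]
    A=[(T,(.15,.135,.313),(242.3,136.7)),(T,(.15,-.135,.313),(346.7,111.3)),(T,(.01,-.135,.313),(361.7,161.3)),(T,(.01,.135,.313),(255,188.3)),
    (T,(h-.0425,.151,.476),(259,249.3)),(T,(h-.0425,-.151,.476),(400.7,213.3)),(T,(h+.0425,.139,.476),(252.7,208.3)),(T,(h+.0425,-.139,.476),(383,176)),
    (D,(.01,.135,.313),(273,253)),(D,(.15,.135,.313),(215,250)),(D,(h-.0425,.151,.476),(349,199.5)),(D,(h-.0425,-.151,.476),(357,140.5)),(D,(h+.0425,.139,.476),(310.7,196)),(D,(h+.0425,-.139,.476),(323.3,140.5))]
    return np.array([proj(c,c2w(p,P))[0]-uv for c,P,uv in A])
if __name__=="__main__":
    r=least_squares(lambda p:cab(p).ravel(),[.7,0,0,-.1]); print(r.x,np.degrees(r.x[2])); print(cab(r.x).round(1))
    p=r.x
    # eye bar vs flap angle
    for th in (0,.05,.1,.15,.2):
        c,s=np.cos(th),np.sin(th); B=[[-.032*c-.132*s,y,.2+.132*c-.032*s] for y in(.028,0,-.028)]
        print(th,proj(T,c2w(p,B)).round(1).tolist(),proj(D,c2w(p,B)).round(1).tolist())
    # pole: axis points
    Q=[(T,a,uv) for a,uv in []]
    def pole(q):
        c,s=np.cos(q[2]),np.sin(q[2])
        def W(a,n,y=0): # along, normal-up, lateral
            x=a*.8192-n*.5736; z=a*.5736+n*.8192
            return [q[0]+c*x-s*y,q[1]+s*x+c*y,q[3]+z]
        A=[(T,W(.115,.006,.0),(190.7,250.5)),(T,W(.032,.013,.01),(188,279.3)),(T,W(.032,.013,-.01),(196.5,279.3)),(T,W(-.032,.013,.01),(188,299.2)),(T,W(-.032,.013,-.01),(196.8,299.5)),
        (T,W(.145,0),(190.5,238)),
        (D,W(.145,.0),(281,357.2)),(D,W(.115,.006,.006),(291.7,365.5)),(D,W(.032,-.013,.01),(316.5,393.5)),(D,W(.032,.013,-.01),(324,385.2)),(D,W(-.032,-.013,.01),(336.5,410.5)),(D,W(-.032,.013,-.01),(344.5,402.8))]
        return np.array([proj(c,P)[0]-uv for c,P,uv in A])
    r2=least_squares(lambda q:pole(q).ravel(),[.5,.35,0,.095]);print(r2.x,np.degrees(r2.x[2]));print(pole(r2.x).round(1))
    r3=least_squares(lambda q:pole([*q,.095]).ravel(),[.5,.35,0]);print(r3.x,abs(r3.fun).max())
    for n,uv,z in [("jar",(319,261),.06),("bottleA",(188,212),.12),("amber",(437,229),.1),("cyl top rim L",(364,266),.15),("cyl R",(393,266),.15)]: print(n,atz(T,uv,z))
    print("cyl tri",tri((T,(378.5,266)),(D,(367.5,278))))
    print("bottle top tri",tri((T,(188.5,212.5)),(D,(243,372))))
    print("jar top",tri((T,(318.5,261)),(D,(345,305))))
    print("pip",[atz(T,u,.0) for u in((397,285),(457,289),(395,317),(448,320))])
E
python3 fit.py
```

```text
[ 0.73582585  0.01988746  0.25165369 -0.126252  ] 14.418694205796198
[[-1.3 -0.6]
 [ 0.  -1. ]
 [ 0.4  0.5]
 [-0.9  0.6]
 [-1.9 -0. ]
 [ 0.5 -1.2]
 [ 0.5 -0.2]
 [ 0.8 -0.9]
 [ 0.4 -0.8]
 [ 0.6 -1.3]
 [ 0.4  1.8]
 [ 0.6 -1.2]
 [ 0.4  0.4]
 [ 1.1 -0.6]]
0 [[301.4, 191.9], [312.8, 189.0], [324.3, 186.1]] [[297.0, 221.4], [298.6, 215.2], [300.1, 209.2]]
0.05 [[302.1, 194.7], [313.5, 191.8], [325.0, 188.9]] [[299.7, 222.1], [301.2, 215.9], [302.7, 209.9]]
0.1 [[302.8, 197.5], [314.2, 194.6], [325.7, 191.7]] [[302.3, 222.9], [303.8, 216.8], [305.2, 210.8]]
0.15 [[303.5, 200.3], [314.9, 197.4], [326.3, 194.5]] [[304.8, 223.9], [306.3, 217.7], [307.7, 211.7]]
0.2 [[304.2, 203.0], [315.6, 200.2], [327.0, 197.3]] [[307.3, 224.9], [308.7, 218.7], [310.1, 212.7]]
[ 0.49944697  0.34270059 -0.061328    0.09124476] -3.513835451736556
[[ 0.  -0.3]
 [ 0.  -0.4]
 [-1.1 -0. ]
 [ 1.3  0.2]
 [-0.2  0.3]
 [ 0.2  1. ]
 [ 0.4 -0.6]
 [-0.1  0.6]
 [-1.8  0.7]
 [ 0.3 -1.6]
 [-0.5  1.8]
 [ 1.1 -1.1]]
[ 0.49875884  0.34359225 -0.06049697] 2.3495271314274646
jar [ 0.57501544 -0.00409985  0.06      ]
bottleA [0.70581695 0.3604418  0.12      ]
amber [ 0.65780054 -0.33631417  0.1       ]
cyl top rim L [ 0.54682551 -0.12300146  0.15      ]
cyl R [ 0.5463649  -0.20031968  0.15      ]
cyl tri [ 0.56727307 -0.17918434  0.01629135]
bottle top tri [0.70589274 0.36017246 0.11599322]
jar top [ 0.57854822 -0.00231005  0.05310499]
pip [array([ 0.51141532, -0.23433075,  0.        ]), array([ 0.49854285, -0.41079287,  0.        ]), array([ 0.41822923, -0.22476548,  0.        ]), array([ 0.40863612, -0.3787143 ,  0.        ])]
```

Call:
{"name": "move_arm", "arguments": {"deltas": [[[0,0,-0.02,-4],[0,0,-0.06,-10],[0,0,-0.1,-17],[0,0,-0.14,-24],[0,0,-0.18,-31],[0,0,-0.22,-38],[0,0,-0.26,-45],[0,0,-0.3,-52],[0,0,-0.34,-59],[0,0,-0.36,-66],[0,0,-0.36,-70]]]}}

```text
t: 1.17
tcp_pos: [0.1703, -0.6019, 0.6058]
tool_rot: [0.999, -0.034, 0.001, 0.006]
force: [0.7, 0.9, -0.5]
finger_gap: 1.001
```

Call:
{"name": "move_arm", "arguments": {"deltas": [[[0.01,-0.015,0,-3],[0.03,-0.046,0,-8],[0.051,-0.078,0,-14],[0.072,-0.11,0,-19],[0.093,-0.142,-0.002,-24],[0.114,-0.174,-0.003,-29],[0.135,-0.206,-0.004,-34],[0.156,-0.238,-0.005,-39],[0.177,-0.27,-0.006,-44],[0.198,-0.302,-0.007,-49],[0.219,-0.334,-0.008,-54],[0.24,-0.366,-0.009,-59],[0.261,-0.398,-0.01,-64],[0.282,-0.43,-0.011,-69],[0.303,-0.462,-0.012,-74],[0.324,-0.494,-0.013,-79],[0.345,-0.526,-0.014,-84],[0.37,-0.564,-0.015,-88],[0.388,-0.592,-0.015,-90.4],[0.39,-0.595,-0.015,-90.4]]]}}

```text
t: 2.83
tcp_pos: [0.6024, -0.0296, 0.6128]
tool_rot: [0.725, 0.688, -0.003, 0.003]
force: [-0.4, -0.0, -0.8]
finger_gap: 0.997
```

Run:
```python
from station import manip
from h import *
s=manip.sense(); print(s["t"],s["q"].round(4),s["tcp_pos"].round(4)); print(R.from_quat(s["tool_rot"]).as_matrix().round(3)); print([m for m in dir(manip) if m[0]!="_"], manip.tip_extent)
```

```text
2.8333 [-0.2302  0.3308  0.7812 -0.0094  2.0276 -1.7527] [ 0.6024 -0.0296  0.6128]
[[ 0.052  0.999  0.   ]
 [ 0.999 -0.052 -0.009]
 [-0.009  0.001 -1.   ]]
['PlanningError', 'sense', 'sign_off', 'snapshot', 'tip_extent'] 0.008
```

Call:
{"name": "move_arm", "arguments": {"deltas": [[[0,0,-0.03,0],[0,0,-0.07,0],[0,0,-0.11,0],[0,0,-0.15,0],[0,0,-0.19,0],[0,0,-0.22,0]]]}}

```text
t: 3.33
tcp_pos: [0.5708, -0.027, 0.7755]
tool_rot: [0.726, 0.688, 0.003, 0.009]
force: [-1.4, -0.2, 1.4]
finger_gap: 0.999
```

```bash
cat > st.py <<'E'
from station import manip
from h import *
import json
s=manip.sense(); print(s["t"].__round__(2),s["q"].round(4),s["tcp_pos"].round(4),"F",s["force"].round(1),"gap",round(s["finger_gap"],3)); print(R.from_quat(s["tool_rot"]).as_matrix().round(3))
open("log.jsonl","a").write(json.dumps({k:np.asarray(s[k]).tolist() for k in("t","q","tcp_pos","tool_rot")})+"\n")
E
python3 st.py
python3 -c "
from fit import *
print(atz(T,(320,90),0),atz(T,(320,147),0))"
```

```text
3.33 [-0.2402  0.4075  0.2199 -0.0085  2.495  -1.7645] [ 0.5708 -0.027   0.7755] F [-1.4 -0.2  1.4] gap 0.999
[[ 0.053  0.998  0.017]
 [ 0.999 -0.053 -0.01 ]
 [-0.009  0.018 -1.   ]]
[ 1.13914263 -0.01212551  0.        ] [ 0.9448874  -0.01057042  0.        ]
```

```bash
cat > fk.py <<'E'
from h import *
D=[([-1.47348,.528437,1.433925,0,1.181393],[.17016,-.60065,.23834]),([-.2302,.3308,.7812,0,2.0276],[.6024,-.0296,.6128]),([-.2402,.4075,.2199,0,2.495],[.5708,-.027,.7755])]
A=[];b=[]
for q,p in D:
    s=q[1]+q[2]; 
    rho=p[0]*np.cos(q[0])+p[1]*np.sin(q[0]); lat=-p[0]*np.sin(q[0])+p[1]*np.cos(q[0]); print("lat",lat)
    A+= [[np.sin(q[1]),np.sin(s),np.cos(s),1,0],[np.cos(q[1]),np.cos(s),-np.sin(s),0,1]]; b+=[rho,p[2]]
x,r,*_=np.linalg.lstsq(np.array(A),np.array(b),rcond=None); print(x,(np.array(A)@x-b).round(4))
E
python3 fk.py
```

```text
lat 0.1109940559139096
lat 0.10863178966859424
lat 0.10956670319115697
[ 0.61201266  0.38884627  0.1205669  -0.00758858 -0.03030197] [ 0.      0.0001 -0.     -0.0002  0.      0.0001]
```

Call:
{"name": "move_arm", "arguments": {"deltas": [[[0,0.17,-0.25,0],[0,0.17,-0.25,0],[0,0.17,-0.25,0],[0,0.17,-0.25,0]]]}}

```text
t: 3.67
tcp_pos: [0.5697, -0.0267, 0.7811]
tool_rot: [0.726, 0.688, 0.01, 0.017]
force: [0.3, -0.5, 0.4]
finger_gap: 0.998
```

```bash
python3 st.py
```

```text
3.67 [-2.4200e-01  3.9870e-01  2.1810e-01 -2.4000e-03  2.4846e+00 -1.7613e+00] [ 0.5697 -0.0267  0.7811] F [ 0.3 -0.5  0.4] gap 0.998
[[ 0.053  0.998  0.039]
 [ 0.999 -0.053 -0.011]
 [-0.009  0.039 -0.999]]
```

Call:
{"name": "move_arm", "arguments": {"deltas": [[[0,1.0,-1.2,0],[0,1.0,-1.2,0],[0,1.0,-1.2,0],[0,1.0,-1.2,0]]]}}

```text
t: 4.0
tcp_pos: [0.5785, -0.027, 0.7792]
tool_rot: [0.725, 0.688, 0.017, 0.024]
force: [-0.4, -0.4, -0.6]
finger_gap: 1.003
```

```bash
python3 st.py
```

```text
4.0 [-0.2407  0.4023  0.2189  0.0036  2.4607 -1.7554] [ 0.5785 -0.027   0.7792] F [-0.4 -0.4 -0.6] gap 1.003
[[ 0.053  0.997  0.058]
 [ 0.999 -0.053 -0.012]
 [-0.009  0.059 -0.998]]
```

Call:
{"name": "move_arm", "arguments": {"deltas": [[[0,0.8,-0.4,0],[0,0.8,-0.4,0],[0,0.8,-0.4,0],[0,0.8,-0.4,0],[0,0.8,-0.4,0],[0,0.8,-0.4,0],[0,0.8,-0.4,0],[0,0.8,-0.4,0]]]}}

```text
t: 4.67
tcp_pos: [0.664, -0.032, 0.7169]
tool_rot: [0.725, 0.688, 0.025, 0.032]
force: [0.8, -0.6, 0.3]
finger_gap: 1.001
```

```bash
python3 st.py
```

```text
4.67 [-0.218   0.5082  0.219   0.0063  2.3332 -1.7312] [ 0.664  -0.032   0.7169] F [ 0.8 -0.6  0.3] gap 1.001
[[ 0.053  0.995  0.08 ]
 [ 0.999 -0.053 -0.013]
 [-0.009  0.081 -0.997]]
```

Call:
{"name": "move_arm", "arguments": {"deltas": [[[0,0.8,-0.8,0]]]}}

```text
t: 4.75
tcp_pos: [0.6678, -0.0325, 0.7176]
tool_rot: [0.725, 0.687, 0.03, 0.038]
force: [0.8, -0.2, -1.2]
finger_gap: 1.005
```

```bash
python3 st.py
```

```text
4.75 [-0.219   0.5063  0.2218  0.0112  2.3166 -1.7287] [ 0.6678 -0.0325  0.7176] F [ 0.8 -0.2 -1.2] gap 1.005
[[ 0.053  0.994  0.096]
 [ 0.999 -0.052 -0.013]
 [-0.008  0.097 -0.995]]
```

Call:
{"name": "move_arm", "arguments": {"deltas": [[[0,0.8,-0.8,0]]]}}

```text
t: 4.83
tcp_pos: [0.6683, -0.0322, 0.7235]
tool_rot: [0.724, 0.687, 0.038, 0.045]
force: [-0.3, 0.3, -0.2]
finger_gap: 0.999
```

```bash
python3 st.py
```

```text
4.83 [-0.2203  0.4992  0.2194  0.0166  2.305  -1.7264] [ 0.6683 -0.0322  0.7235] F [-0.3  0.3 -0.2] gap 0.999
[[ 0.053  0.992  0.118]
 [ 0.999 -0.052 -0.014]
 [-0.007  0.118 -0.993]]
```

Call:
{"name": "move_arm", "arguments": {"deltas": [[[0,1.0,-0.6,0]]]}}

```text
t: 4.92
tcp_pos: [0.6753, -0.0323, 0.725]
tool_rot: [0.724, 0.686, 0.047, 0.055]
force: [0.0, 0.1, -0.4]
finger_gap: 1.0
```

Call:
{"name": "move_arm", "arguments": {"deltas": [[[0,1.0,-0.6,0]]]}}

```text
t: 5.0
tcp_pos: [0.6851, -0.0329, 0.7241]
tool_rot: [0.723, 0.686, 0.055, 0.064]
force: [-0.2, -0.5, -0.9]
finger_gap: 1.0
```

Call:
{"name": "move_arm", "arguments": {"deltas": [[[0,1.0,-0.6,0]]]}}

```text
t: 5.08
tcp_pos: [0.6937, -0.0334, 0.7245]
tool_rot: [0.722, 0.685, 0.064, 0.074]
force: [0.4, 0.2, -0.5]
finger_gap: 0.997
```

Call:
{"name": "move_arm", "arguments": {"deltas": [[[0,1.0,-0.6,0]]]}}

```text
t: 5.17
tcp_pos: [0.7014, -0.0338, 0.7259]
tool_rot: [0.721, 0.684, 0.073, 0.084]
force: [-1.2, -0.7, 0.2]
finger_gap: 1.002
```

```bash
python3 st.py
```

```text
5.17 [-0.2183  0.5043  0.218   0.034   2.1974 -1.7136] [ 0.7014 -0.0338  0.7259] F [-1.2 -0.7  0.2] gap 1.002
[[ 0.054  0.974  0.22 ]
 [ 0.999 -0.05  -0.021]
 [-0.009  0.221 -0.975]]
```

Call:
{"name": "move_arm", "arguments": {"deltas": [[[0,1.0,-0.5,0]]]}}

```text
t: 5.25
tcp_pos: [0.7103, -0.0342, 0.7268]
tool_rot: [0.72, 0.683, 0.082, 0.094]
force: [-0.3, 0.0, -0.8]
finger_gap: 1.002
```

Call:
{"name": "move_arm", "arguments": {"deltas": [[[0,1.0,-0.5,0]]]}}

```text
t: 5.33
tcp_pos: [0.7192, -0.0347, 0.7277]
tool_rot: [0.718, 0.682, 0.092, 0.104]
force: [0.2, 0.1, 0.1]
finger_gap: 0.999
```

Call:
{"name": "move_arm", "arguments": {"deltas": [[[0,1.0,-0.5,0]]]}}

```text
t: 5.42
tcp_pos: [0.7271, -0.0351, 0.7297]
tool_rot: [0.717, 0.68, 0.101, 0.114]
force: [0.2, 0.0, -0.6]
finger_gap: 0.999
```

Call:
{"name": "move_arm", "arguments": {"deltas": [[[0,1.0,-0.5,0]]]}}

```text
t: 5.5
tcp_pos: [0.7343, -0.0354, 0.7327]
tool_rot: [0.715, 0.679, 0.11, 0.124]
force: [-1.1, 0.9, -0.9]
finger_gap: 0.997
```

Call:
{"name": "move_arm", "arguments": {"deltas": [[[0,1.0,-0.5,0]]]}}

```text
t: 5.58
tcp_pos: [0.7406, -0.0357, 0.7366]
tool_rot: [0.713, 0.677, 0.12, 0.134]
force: [0.2, -0.8, 0.9]
finger_gap: 1.002
```

Call:
{"name": "move_arm", "arguments": {"deltas": [[[0,1.0,-0.5,0]]]}}

```text
t: 5.67
tcp_pos: [0.7463, -0.0359, 0.7413]
tool_rot: [0.711, 0.675, 0.129, 0.145]
force: [-0.4, 0.4, 0.7]
finger_gap: 0.998
```

Call:
{"name": "move_arm", "arguments": {"deltas": [[[0,1.0,-0.5,0]]]}}

```text
t: 5.75
tcp_pos: [0.7513, -0.0361, 0.7468]
tool_rot: [0.709, 0.674, 0.139, 0.155]
force: [0.4, -0.2, 0.0]
finger_gap: 0.996
```

```bash
python3 st.py
```

```text
5.75 [-0.2176  0.4994  0.218   0.0611  2.0083 -1.699 ] [ 0.7513 -0.0361  0.7468] F [ 0.4 -0.2  0. ] gap 0.996
[[ 0.054  0.913  0.405]
 [ 0.998 -0.045 -0.033]
 [-0.012  0.406 -0.914]]
```

Call:
{"name": "move_arm", "arguments": {"deltas": [[[0,1.0,-0.4,0]]]}}

```text
t: 5.83
tcp_pos: [0.7577, -0.0363, 0.7514]
tool_rot: [0.707, 0.671, 0.148, 0.165]
force: [0.2, -0.4, -0.2]
finger_gap: 0.997
```

Call:
{"name": "move_arm", "arguments": {"deltas": [[[0,1.0,-0.4,0]]]}}

```text
t: 5.92
tcp_pos: [0.7642, -0.0366, 0.756]
tool_rot: [0.705, 0.669, 0.158, 0.176]
force: [0.1, -0.2, 0.8]
finger_gap: 0.995
```

Call:
{"name": "move_arm", "arguments": {"deltas": [[[0,1.0,-0.4,0]]]}}

```text
t: 6.0
tcp_pos: [0.7696, -0.0368, 0.7616]
tool_rot: [0.702, 0.667, 0.167, 0.186]
force: [0.2, -0.7, -0.3]
finger_gap: 0.999
```

Call:
{"name": "move_arm", "arguments": {"deltas": [[[0,1.0,-0.4,0]]]}}

```text
t: 6.08
tcp_pos: [0.7741, -0.0369, 0.7681]
tool_rot: [0.699, 0.664, 0.177, 0.196]
force: [-1.1, -1.0, -0.3]
finger_gap: 1.001
```

Call:
{"name": "move_arm", "arguments": {"deltas": [[[0,1.0,-0.4,0]]]}}

```text
t: 6.17
tcp_pos: [0.7779, -0.037, 0.7753]
tool_rot: [0.696, 0.662, 0.187, 0.207]
force: [-0.1, 0.2, 0.1]
finger_gap: 0.997
```

Call:
{"name": "move_arm", "arguments": {"deltas": [[[0,1.0,-0.4,0]]]}}

```text
t: 6.25
tcp_pos: [0.781, -0.037, 0.7831]
tool_rot: [0.693, 0.659, 0.196, 0.217]
force: [-0.7, -0.4, -0.5]
finger_gap: 0.997
```

Call:
{"name": "move_arm", "arguments": {"deltas": [[[0,1.0,-0.4,0]]]}}

```text
t: 6.33
tcp_pos: [0.7833, -0.037, 0.7915]
tool_rot: [0.69, 0.656, 0.205, 0.227]
force: [-0.2, -0.8, -0.9]
finger_gap: 0.998
```

```bash
python3 st.py
```

```text
6.33 [-0.2208  0.4737  0.2185  0.088   1.8318 -1.6914] [ 0.7833 -0.037   0.7915] F [-0.2 -0.8 -0.9] gap 0.998
[[ 0.055  0.812  0.581]
 [ 0.998 -0.036 -0.043]
 [-0.014  0.582 -0.813]]
```

Call:
{"name": "move_arm", "arguments": {"deltas": [[[0.01,-0.013,0.001,0],[0.03,-0.041,0.004,0],[0.053,-0.073,0.007,0],[0.076,-0.105,0.01,0],[0.1,-0.137,0.013,0],[0.124,-0.17,0.016,0],[0.148,-0.203,0.019,0],[0.172,-0.236,0.022,0],[0.196,-0.269,0.025,0],[0.22,-0.302,0.028,0],[0.244,-0.335,0.031,0],[0.268,-0.368,0.034,0],[0.292,-0.401,0.037,0],[0.316,-0.434,0.041,0],[0.338,-0.464,0.044,0],[0.356,-0.489,0.046,0],[0.366,-0.503,0.048,0],[0.37,-0.508,0.048,0]]]}}

```text
t: 7.83
tcp_pos: [0.4166, 0.3501, 0.4499]
tool_rot: [0.689, 0.657, 0.205, 0.226]
force: [1.0, -0.8, 0.8]
finger_gap: 1.001
```

```bash
python3 st.py
python3 - <<'E'
from station import manip
import cv2,pickle
s=manip.snapshot("wrist"); cv2.imwrite("pics/w1.png",s["img"][:,:,::-1]); pickle.dump(s,open("w1.pkl","wb"))
E
```

```text
7.83 [ 0.7126  0.0967  1.6327 -0.5068  1.0072 -0.625 ] [0.4166 0.3501 0.4499] F [ 1.  -0.8  0.8] gap 1.001
[[ 0.052  0.814  0.579]
 [ 0.999 -0.033 -0.042]
 [-0.015  0.58  -0.814]]
```

View pics/w1.png

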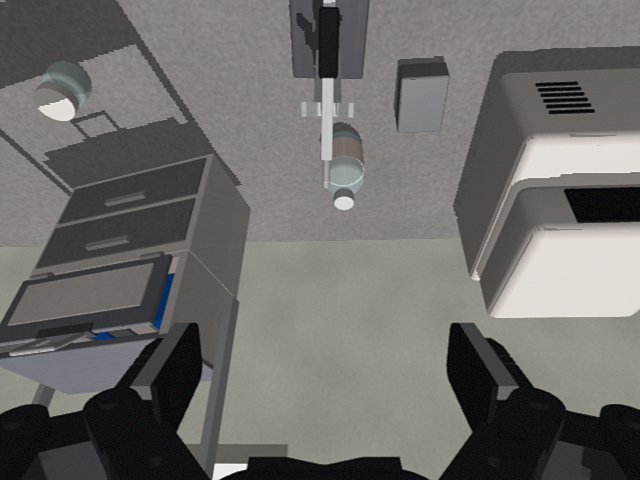

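Run:
```python
import cv2,pickle
s=pickle.load(open("w1.pkl","rb")); i=s["img"][0:200,270:390,::-1]; i=cv2.resize(i,None,fx=3,fy=3,interpolation=cv2.INTER_CUBIC); i=cv2.convertScaleAbs(i,alpha=1.6)
cv2.imwrite("pics/w1c.png",i)
```

```text
(no output)
```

View pics/w1c.png

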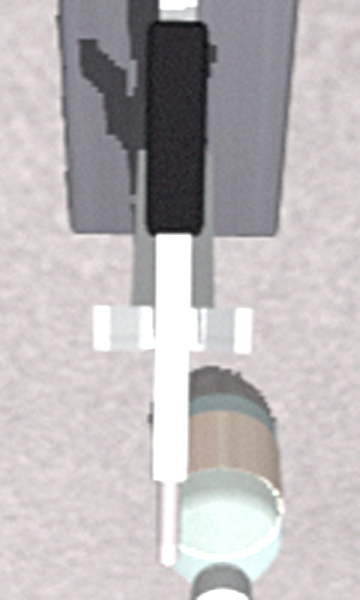

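```bash
cat > fit2.py <<'E'
from fit import *
w=cam(pickle.load(open("w1.pkl","rb")))
def Wp(q,a,n,y=0):
    c,s=np.cos(q[2]),np.sin(q[2]); x=a*.8192-n*.5736; z=a*.5736+n*.8192
    return [q[0]+c*x-s*y,q[1]+s*x+c*y,.095+z]
def res(q):
    A=[(T,Wp(q,.115,.006,.0),(190.7,250.5)),(T,Wp(q,.032,.013,.01),(188,279.3)),(T,Wp(q,.032,.013,-.01),(196.5,279.3)),(T,Wp(q,-.032,.013,.01),(188,299.2)),(T,Wp(q,-.032,.013,-.01),(196.8,299.5)),
    (D,Wp(q,.145,.0),(281,357.2)),(D,Wp(q,.115,.006,.006),(291.7,365.5)),(D,Wp(q,.032,-.013,.01),(316.5,393.5)),(D,Wp(q,.032,.013,-.01),(324,385.2)),(D,Wp(q,-.032,-.013,.01),(336.5,410.5)),(D,Wp(q,-.032,.013,-.01),(344.5,402.8))]
    k=len(A)
    A+=[(w,Wp(q,-.032,.013,-.01),(320,7.3)),(w,Wp(q,-.032,.013,.01),(338.7,7.3)),(w,Wp(q,.032,.013,-.01),(319,77.7)),(w,Wp(q,.032,.013,.01),(337.7,77.7)),(w,Wp(q,.115,.006,-.006),(321.3,160)),(w,Wp(q,.115,.006,.006),(332.3,160)),(w,Wp(q,.145,0,0),(326,187))]
    return np.array([proj(c,P)[0]-uv for c,P,uv in A]),k
for sel in ("wrist","all"):
    f=lambda q:(res(q)[0][res(q)[1]:] if sel=="wrist" else res(q)[0]).ravel()
    r=least_squares(f,[.5,.34,-.06]);print(sel,r.x)
    print(res(r.x)[0].round(1).tolist())
print("wrist cam",w[3])
E
python3 fit2.py
```

```text
wrist [ 0.49822753  0.345905   -0.0610692 ]
[[-1.6, -0.1], [-1.5, -0.1], [-2.7, 0.3], [-0.2, 0.5], [-1.7, 0.6], [0.2, -0.6], [-0.2, 0.6], [-1.9, 0.9], [0.3, -1.5], [-0.4, 2.0], [1.2, -0.9], [-1.0, -1.1], [1.2, -0.8], [-0.8, 0.2], [0.5, 0.6], [-0.1, 0.8], [-0.0, 0.9], [0.3, 0.4]]
all [ 0.49827695  0.34546989 -0.05953884]
[[-1.5, -0.1], [-1.4, -0.1], [-2.5, 0.3], [-0.0, 0.5], [-1.6, 0.6], [0.2, -0.7], [-0.2, 0.5], [-1.8, 0.7], [0.3, -1.7], [-0.4, 1.8], [1.3, -1.1], [-1.5, -1.0], [0.7, -0.7], [-1.2, 0.3], [0.1, 0.6], [-0.4, 0.8], [-0.3, 1.0], [0.0, 0.4]]
wrist cam [0.27520916 0.35884138 0.51337037]
```

Call:
{"name": "move_arm", "arguments": {"deltas": [[[0,-0.014,0.021,0],[0.001,-0.035,0.054,0],[0.002,-0.056,0.087,0],[0.003,-0.077,0.12,0],[0.004,-0.098,0.153,0],[0.004,-0.119,0.186,0],[0.005,-0.133,0.21,0],[0.005,-0.139,0.23,0],[0.005,-0.14,0.255,0],[0.005,-0.14,0.28,0],[0.005,-0.14,0.305,0],[0.005,-0.14,0.325,0],[0.005,-0.14,0.34,0],[0.005,-0.14,0.347,0],[0.005,-0.14,0.347,0]]]}}

```text
t: 9.13
tcp_pos: [0.5098, 0.3506, 0.0929]
tool_rot: [0.691, 0.657, 0.2, 0.224]
force: [-0.5, -0.8, -0.2]
finger_gap: 1.002
```

```bash
python3 st.py
python3 - <<'E'
from station import manip
import cv2,pickle
s=manip.snapshot("wrist"); cv2.imwrite("pics/w2.png",s["img"][:,:,::-1])
s=manip.snapshot("side"); cv2.imwrite("pics/s2.png",cv2.resize(s["img"][300:480,220:460,::-1],None,fx=3,fy=3))
E
```

```text
9.13 [ 0.5899  0.7035  1.884  -1.4302  0.3696  0.3961] [0.5098 0.3506 0.0929] F [-0.5 -0.8 -0.2] gap 1.002
[[ 0.057  0.819  0.571]
 [ 0.998 -0.036 -0.048]
 [-0.019  0.573 -0.82 ]]
```

View pics/w2.png

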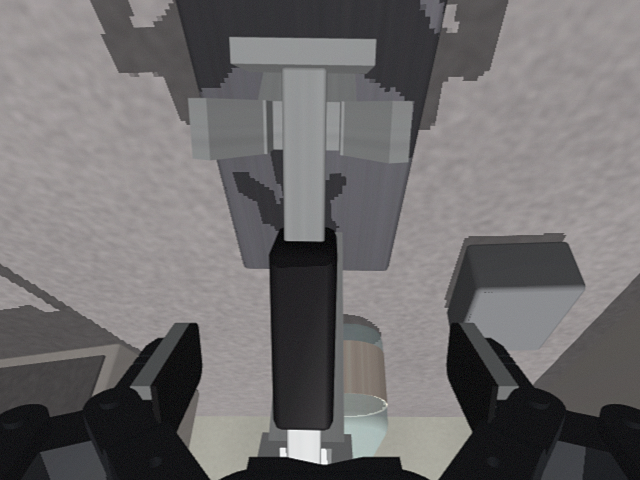

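View pics/s2.png

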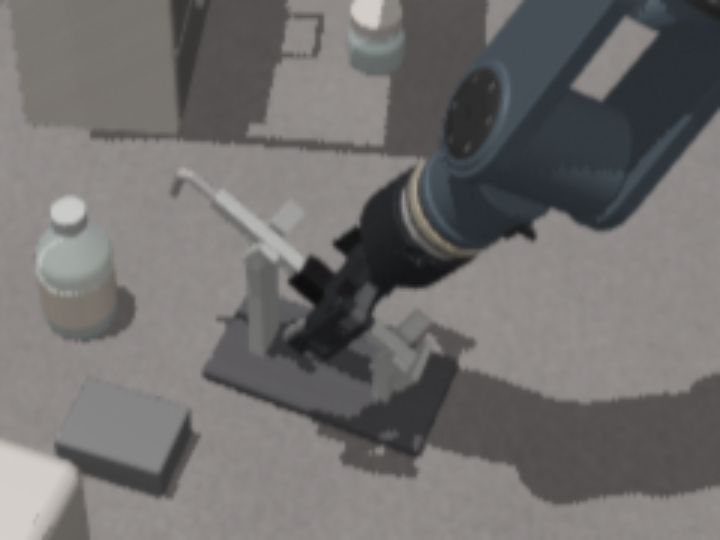

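Call:
{"name": "move_arm", "arguments": {"deltas": [[[-0.003,0,0.001,0],[-0.0055,0.001,0.003,0],[-0.0055,0.001,0.003,0],[-0.0055,0.001,0.003,0]]]}}

```text
t: 9.57
tcp_pos: [0.5108, 0.3461, 0.0939]
tool_rot: [0.692, 0.658, 0.198, 0.224]
force: [0.1, -0.3, -0.3]
finger_gap: 0.996
```

```bash
python3 st.py
python3 - <<'E'
from station import manip
import cv2,pickle
s=manip.snapshot("wrist"); cv2.imwrite("pics/w3.png",s["img"][:,:,::-1])
E
```

```text
9.57 [ 0.5807  0.6994  1.8886 -1.4302  0.3644  0.3878] [0.5108 0.3461 0.0939] F [ 0.1 -0.3 -0.3] gap 0.996
[[ 0.057  0.821  0.569]
 [ 0.998 -0.035 -0.049]
 [-0.02   0.571 -0.821]]
```

View pics/w3.png

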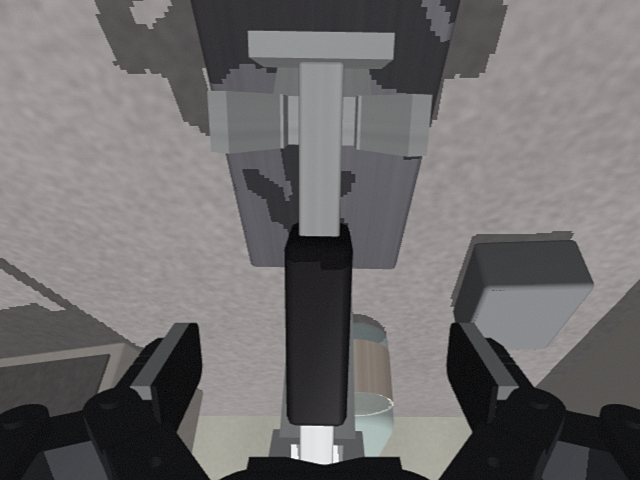

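Call:
{"name": "move_arm", "arguments": {"deltas": [[[0,0,0,0],[0,0,0,0],[0,0,0,0],[0,0,0,0],[0,0,0,0],[0,0,0,0],[0,0,0,0],[0,0,0,0]]], "gripper": 0, "squeeze": 80}}

```text
t: 10.28
tcp_pos: [0.5106, 0.3461, 0.0939]
tool_rot: [0.691, 0.658, 0.198, 0.224]
force: [-2.1, -0.4, 1.7]
finger_gap: 0.217
```

```bash
python3 st.py
```

```text
10.28 [ 0.581   0.6993  1.8889 -1.4302  0.3646  0.3878] [0.5106 0.3461 0.0939] F [-2.1 -0.4  1.7] gap 0.217
[[ 0.057  0.821  0.569]
 [ 0.998 -0.035 -0.049]
 [-0.02   0.57  -0.821]]
```

```bash
cat > kin.py <<'E'
from h import *
import json
from scipy.optimize import least_squares
L=[json.loads(l) for l in open("log.jsonl")]
def Ry(a): return R.from_euler('y',a).as_matrix()
def Rz(a): return R.from_euler('z',a).as_matrix()
def fk(q,k):
    h,L1,a2,b2,Lt,d1,e,wx,wy=k
    A=Rz(q[0]); p=A@np.array([e,d1,h]); B=A@Ry(q[1]); p=p+B@[0,0,L1]; C=A@Ry(q[1]+q[2]); p=p+C@[b2,0,a2]
    E=C@Rz(q[3])@Ry(q[4]); p=p+E@[wx,wy,Lt]
    return p,E@Rz(q[5]+np.pi)
def resid(k):
    o=[]
    for l in L:
        p,M=fk(l["q"],k); o+=list(p-l["tcp_pos"])
        o+=list(.1*R.from_matrix(M.T@R.from_quat(l["tool_rot"]).as_matrix()).as_rotvec())
    return np.array(o)
k0=[.2,.612,.389,.1206,.23,.11,0,0,0]
r=least_squares(resid,k0); K=r.x
LO=np.array([-3.08,-.75,.22,-1.43,0,-2.85]);HI=np.array([3.08,2.2,2.44,4.57,2.65,2.85])
def ik(p,M,q0,tries=1):
    best=None
    for i in range(tries):
        s=np.clip(q0 if i==0 else np.random.uniform(LO,HI),LO+1e-3,HI-1e-3)
        f=lambda q:np.r_[(fk(q,K)[0]-p)*5,R.from_matrix(fk(q,K)[1].T@M).as_rotvec()]
        x=least_squares(f,s,bounds=(LO,HI))
        if best is None or x.cost<best.cost-1e-9: best=x
    return best.x,np.sqrt(2*best.cost)
if __name__=="__main__":
    print(K.round(4),abs(r.fun).max()); print(r.fun.reshape(-1,6)[:,:3].round(4)[[0,-1]])
E
python3 kin.py
```

```text
[ 0.2742  0.588   0.3917  0.1141  0.2887  0.111   0.      0.     -0.    ] 2.1977153430441376e-10
[[-0. -0. -0.]
 [-0.  0. -0.]]
```

```bash
cat > plan.py <<'E'
from kin import *
from fit import c2w
pc=np.array([.7358,.0199,.2517])
R0=R.from_quat(L[-1]["tool_rot"]).as_matrix(); p0=np.array(L[-1]["tcp_pos"]); q0=np.array(L[-1]["q"])
seat=R0.T@(np.array([.498,.3457,.095])+Rz(-.06)@[.115,0,.071]-p0)
def bar(th): c,s=np.cos(th),np.sin(th); return c2w(pc,[-.032*c-.132*s,0,.2+.132*c-.032*s])[0]
if __name__=="__main__":
    print("seat tool",seat)
    for flip in (0,180):
      for phi in (-30,-15,0,15,30):
        Rg=R0@Rz(np.radians(flip)) ; M=Rg@Rz(np.radians(phi)); st=Rz(-np.radians(flip))@seat
        # M: tool orient ; pole dir
        q=np.array([-.23,.5,1.3,.1,1,-1.7 if not flip else 1.45]); print("flip",flip,"phi",phi)
        for th in np.linspace(0,1.571,8):
            p=bar(th)-M@st; q,e=ik(p,M,q,12 if th==0 else 6); print("  %.2f"%th,p.round(3),q.round(2),"err %.4f"%e)
E
python3 plan.py
```

```text
seat tool [-0.00293673  0.12524896 -0.00072097]
flip 0 phi -30
  0.00 [ 0.612 -0.044  0.27 ] [-0.32  0.32  1.88  0.38  0.36 -2.68] err 0.0000
  0.22 [ 0.584 -0.051  0.259] [-0.35  0.31  1.96  0.5   0.32 -2.83] err 0.0000
  0.45 [ 0.559 -0.058  0.243] [-0.37  0.31  2.01  0.5   0.28 -2.85] err 0.0314
  0.67 [ 0.539 -0.063  0.221] [-0.43  0.33  2.1   1.03  0.23  2.85] err 0.0053
  0.90 [ 0.523 -0.067  0.195] [-0.46  0.38  2.16  1.45  0.21  2.39] err 0.0000
  1.12 [ 0.514 -0.069  0.166] [-0.48  0.45  2.21  1.96  0.24  1.86] err 0.0000
  1.35 [ 0.511 -0.07   0.136] [-0.48  0.54  2.24  2.31  0.3   1.49] err 0.0000
  1.57 [ 0.515 -0.069  0.106] [-0.47  0.63  2.25  2.51  0.37  1.29] err 0.0000
flip 0 phi -15
  0.00 [ 0.604 -0.013  0.263] [-0.25  0.33  1.91  0.31  0.32 -2.3 ] err 0.0000
  0.22 [ 0.576 -0.02   0.252] [-0.29  0.31  1.99  0.44  0.27 -2.46] err 0.0000
  0.45 [ 0.551 -0.027  0.236] [-0.32  0.31  2.06  0.66  0.22 -2.72] err 0.0000
  0.67 [ 0.531 -0.032  0.214] [-0.36  0.35  2.15  1.34  0.17  2.85] err 0.0214
  0.90 [ 0.515 -0.036  0.188] [-0.38  0.39  2.19  1.75  0.17  2.42] err 0.
[... 4599 characters left out ...]

  1.57 [0.512 0.026 0.098] [-0.21  0.65  2.27  2.96  0.38 -1.27] err 0.0000
flip 180 phi 30
  0.00 [0.621 0.081 0.269] [-0.04  0.35  1.84 -0.09  0.34  2.18] err 0.0000
  0.22 [0.593 0.074 0.259] [-0.05  0.33  1.92 -0.06  0.29  2.15] err 0.0000
  0.45 [0.569 0.067 0.242] [-0.07  0.33  2.   -0.03  0.21  2.1 ] err 0.0000
  0.67 [0.548 0.062 0.22 ] [-0.09  0.35  2.07  0.03  0.12  2.02] err 0.0000
  0.90 [0.533 0.058 0.194] [-0.11  0.39  2.13  0.97  0.01  1.07] err 0.0000
  1.12 [0.523 0.056 0.165] [-0.12  0.46  2.18  2.98  0.11 -0.95] err 0.0000
  1.35 [0.521 0.055 0.135] [-0.12  0.54  2.21  3.05  0.22 -1.02] err 0.0000
  1.57 [0.524 0.056 0.105] [-0.12  0.63  2.22  3.09  0.31 -1.06] err 0.0000
```

```bash
cat > scan.py <<'E'
from plan import *
np.random.seed(0)
pm=np.array([.498,.3457,.095]); st=pm+Rz(-.06)@[.115,0,.071]
def sols(p,M,n=25):
    out=[]
    for i in range(n):
        q,e=ik(p,M,np.random.uniform(LO,HI))
        if e<1e-4 and not any(abs(q-o).max()<.02 for o in out): out.append(q)
    return out
for lean in (10,20,25,30,35,45,55,65,75):
    a=np.radians(lean); h=-.06
    z=np.array([np.sin(a)*np.cos(h),np.sin(a)*np.sin(h),-np.cos(a)]); x=np.array([-np.sin(h),np.cos(h),0]); y=np.cross(z,x)
    for flip in (0,):
        M=np.c_[x,y,z]; p=pm+.011*z+.008*np.array([.819,0,.574])
        s=M.T@(st-p)
        print("lean",lean,"home",[o.round(2).tolist() for o in sols(p,M)], "lift",[o.round(2).tolist() for o in sols(p+[-.03,0,.05],M,12)])
        for phi in (0,-15):
            Mp=M@Rz(np.radians(phi))
            for th in (0,.8,1.571): print("    phi",phi,"th",th,[o.round(2).tolist() for o in sols(bar(th)-Mp@s,Mp,12)])
E
python3 scan.py
```

```text
lean 10 home [[0.46, 0.68, 1.68, -0.15, 0.63, -0.94]] lift [[0.48, 0.58, 1.72, -0.14, 0.71, -0.93]]
    phi 0 th 0 [[-0.16, 0.41, 1.61, 0.02, 0.94, -1.69]]
    phi 0 th 0.8 [[-0.24, 0.4, 1.88, 0.05, 0.7, -1.78]]
    phi 0 th 1.571 [[-0.26, 0.58, 1.99, 0.09, 0.4, -1.84]]
    phi -15 th 0 [[-0.22, 0.41, 1.61, 0.03, 0.95, -2.01]]
    phi -15 th 0.8 [[-0.3, 0.4, 1.87, 0.06, 0.7, -2.12]]
    phi -15 th 1.571 [[-0.32, 0.58, 1.98, 0.11, 0.41, -2.19]]
lean 20 home [[0.5, 0.67, 1.78, -0.45, 0.43, -0.62]] lift [[0.53, 0.56, 1.81, -0.4, 0.51, -0.66]]
    phi 0 th 0 [[-0.17, 0.37, 1.74, 0.06, 0.69, -1.72]]
    phi 0 th 0.8 [[-0.26, 0.37, 2.0, 0.16, 0.44, -1.9]]
    phi 0 th 1.571 [[-0.28, 0.58, 2.11, 0.62, 0.13, -2.39]]
    phi -15 th 0 [[-0.24, 0.37, 1.73, 0.09, 0.7, -2.07]]
    phi -15 th 0.8 [[-0.33, 0.37, 1.99, 0.21, 0.46, -2.28]]
    phi -15 th 1.571 [[-0.36, 0.58, 2.1, 0.69, 0.16, -2.8]]
lean 25 home [[0.53, 0.68, 1.82, -0.73, 0.36, -0.34]] lift [[0.56, 0.57, 1.85, -0.62, 0.43, -0.43]]
    phi 0 th 0 [[-0.18, 0.35, 1.8, 0.09, 0.56, -1.76]]
    phi 0 th 0.8 [[-0.27, 0.36, 2.06, 0.3, 0.31, -
[... 1793 characters left out ...]
 0.4, 2.15, 2.62, 0.4, 1.66]]
    phi -15 th 0.8 [[-0.46, 0.57, 2.41, 2.69, 0.81, 1.39]]
    phi -15 th 1.571 []
lean 65 home [[0.7, 0.94, 2.04, 3.97, 1.02, 1.44]] lift [[0.75, 0.82, 2.09, 4.05, 0.98, 1.37]]
    phi 0 th 0 [[-0.23, 0.51, 2.24, 2.92, 0.75, 1.66]]
    phi 0 th 0.8 []
    phi 0 th 1.571 []
    phi -15 th 0 [[-0.31, 0.5, 2.25, 2.81, 0.75, 1.45]]
    phi -15 th 0.8 []
    phi -15 th 1.571 []
lean 75 home [[0.73, 1.05, 2.04, 3.95, 1.27, 1.53]] lift [[0.78, 0.94, 2.1, 4.01, 1.24, 1.49]]
    phi 0 th 0 [[-0.24, 0.65, 2.32, 2.95, 1.13, 1.6]]
    phi 0 th 0.8 []
    phi 0 th 1.571 []
    phi -15 th 0 [[-0.31, 0.64, 2.32, 2.87, 1.13, 1.36]]
    phi -15 th 0.8 []
    phi -15 th 1.571 []
```

Call:
{"name": "move_arm", "arguments": {"deltas": [[[0,0,0,0],[0,0,0,0],[0,0,0,0],[0,0,0,0],[0,0,0,0],[0,0,0,0]]], "gripper": 1}}

```text
t: 10.78
tcp_pos: [0.5106, 0.3461, 0.0938]
tool_rot: [0.691, 0.658, 0.198, 0.224]
force: [0.5, -0.4, 0.6]
finger_gap: 0.995
```

```bash
python3 st.py
cat > sim.py <<'E'
from plan import *
w=1.9
def step(q,push_world):
    p,M=fk(q,K); d=np.array(push_world); d=d/np.linalg.norm(d)*.0417
    f=lambda x:np.r_[(fk(x,K)[0]-p-d)*w,R.from_matrix(fk(x,K)[1].T@M).as_rotvec()]
    return least_squares(f,np.clip(q,LO+1e-6,HI-1e-6),bounds=(LO,HI)).x
if __name__=="__main__":
    # calibrate against logged ratchet
    q=np.array([-.2183,.5043,.218,.034,2.1974,-1.7136]); 
    M=fk(q,K)[1]
    for i in range(7):
        p,M=fk(q,K); q=step(q,M@[0,1,-.5])
    print(q.round(3),fk(q,K)[0].round(3),fk(q,K)[1][:,2].round(3),"real",[.4994,.218,.0611,2.0083],[.405,-.033,-.914])
    q=np.array(L[-1]["q"]); p,M=fk(q,K); q,e=ik(p-.12*M[:,2],M,q); print("retreat",q.round(3),e,(p-.12*M[:,2]).round(3))
E
python3 sim.py
```

```text
10.78 [ 0.5809  0.6995  1.8888 -1.4302  0.3646  0.3878] [0.5106 0.3461 0.0938] F [ 0.5 -0.4  0.6] gap 0.995
[[ 0.057  0.821  0.569]
 [ 0.998 -0.035 -0.049]
 [-0.02   0.57  -0.821]]
[-0.22   0.495  0.22   0.068  1.992 -1.698] [ 0.753 -0.036  0.751] [ 0.423 -0.031 -0.905] real [0.4994, 0.218, 0.0611, 2.0083] [0.405, -0.033, -0.914]
retreat [ 0.677  0.475  1.934 -1.02   0.481  0.024] 2.3147364177083858e-10 [0.442 0.352 0.192]
```

```bash
cat > search.py <<'E'
from sim import *
np.random.seed(1)
q=np.array(L[-1]["q"]); p,M=fk(q,K); qr,_=ik(p-.12*M[:,2],M,q); pr=p-.12*M[:,2]
tgtlean=np.radians(20)
def desc(q):
    M=fk(q,K)[1]; z=M[:,2]; return np.degrees(np.arccos(-z[2])),np.degrees(np.arctan2(z[1],z[0])),np.degrees(np.arctan2(M[1,0],M[0,0]))-90,np.degrees(np.arcsin(M[2,0]))
dirs=[np.array([a,b,c]) for a in(-1,-.5,0,.5,1) for b in(-1,-.5,0,.5,1) for c in(-1,-.5,0,.5,1) if abs(a)+abs(b)+abs(c)>0]
res=[]
for P in [(.4,.33,.2),(.35,.3,.25),(.3,.3,.3),(.3,.3,.4),(.25,.3,.5),(.35,.3,.45),(.25,.35,.2),(.2,.4,.3),(.45,.35,.17),(.3,.2,.3),(.3,.1,.4)]:
    qq=qr; ok=True
    for t in np.linspace(.1,1,10):
        qq,e=ik(pr+(np.array(P)-pr)*t,M,qq)
        if e>1e-3: break
    d0=desc(qq)
    best=min(dirs,key=lambda d:desc(step(step(qq,d),d))[0])
    q2=qq
    for i in range(6): q2=step(q2,best)
    print(P,"e%.3f"%e,fk(qq,K)[0].round(2),qq.round(2),np.round(d0,1),"best",best,"->",np.round(desc(q2),1),fk(q2,K)[0].round(2))
E
python3 search.py
```

```text
(0.4, 0.33, 0.2) e0.000 [0.4  0.33 0.2 ] [ 0.7   0.42  2.03 -1.08  0.48  0.11] [34.8 -4.9 -3.2 -1.2] best [ 0.  -0.5 -1. ] -> [ 27.  -18.5  -6.2  -6.2] [0.43 0.28 0.05]
(0.35, 0.3, 0.25) e0.000 [0.35 0.3  0.25] [ 0.73  0.26  2.09 -0.93  0.54 -0.04] [34.8 -4.9 -3.2 -1.2] best [ 0.  -0.5 -1. ] -> [ 27.5 -16.8  -5.9  -5.6] [0.37 0.24 0.11]
(0.3, 0.3, 0.3) e0.000 [0.3 0.3 0.3] [ 0.83  0.12  2.07 -0.77  0.71 -0.15] [34.8 -4.9 -3.2 -1.2] best [-0.5  0.   1. ] -> [34.8 -4.9 -3.2 -1.2] [0.19 0.3  0.52]
(0.3, 0.3, 0.4) e0.000 [0.3 0.3 0.4] [ 0.83 -0.03  1.9  -0.59  0.96 -0.42] [34.8 -4.9 -3.2 -1.2] best [-0.5 -1.  -1. ] -> [33.6 -7.2 -3.9 -2.2] [0.22 0.15 0.26]
(0.25, 0.3, 0.5) e0.000 [0.25 0.3  0.5 ] [ 0.96 -0.14  1.73 -0.54  1.27 -0.48] [34.8 -4.9 -3.2 -1.2] best [ 1.  -0.5 -1. ] -> [34.8 -4.9 -3.2 -1.2] [0.42 0.22 0.33]
(0.35, 0.3, 0.45) e0.000 [0.35 0.3  0.45] [ 0.73 -0.04  1.77 -0.51  1.03 -0.61] [34.8 -4.9 -3.2 -1.2] best [ 1.  -0.5 -1. ] -> [34.8 -4.9 -3.2 -1.2] [0.52 0.22 0.28]
(0.25, 0.35, 0.2) e0.000 [0.25 0.35 0.2 ] [ 1.04  0.38  2.13 -1.06  0.63  0.4 ] [34.8 -4.9 -3.2 -1.2] best [ 0.5 -1.  -1. ] -> [ 28.7 -18.6  -6.6  -6.5] [0.34 0.25 0.12]
(0.2, 0.4, 0.3) e0.000 [0.2 0.4 0.3] [ 1.21  0.23  1.92 -0.74  0.96  0.12] [34.8 -4.9 -3.2 -1.2] best [0.5 1.  0. ] -> [34.8 -4.9 -3.2 -1.2] [0.31 0.62 0.3 ]
(0.45, 0.35, 0.17) e0.000 [0.45 0.35 0.17] [ 0.66  0.52  1.94 -1.12  0.45  0.12] [34.8 -4.9 -3.2 -1.2] best [-0.5 -1.  -1. ] -> [ 26.4 -18.9  -6.2  -6.2] [0.39 0.24 0.09]
(0.3, 0.2, 0.3) e0.000 [0.3 0.2 0.3] [ 0.55 -0.03  2.24 -0.72  0.54 -0.41] [34.8 -4.9 -3.2 -1.2] best [-0.5 -1.  -1. ] -> [ 29.1 -14.2  -5.5  -4.8] [0.28 0.11 0.24]
(0.3, 0.1, 0.4) e0.000 [0.3 0.1 0.4] [ 0.02 -0.4   2.14 -0.09  0.8  -1.46] [34.8 -4.9 -3.2 -1.2] best [-1 -1  0] -> [ 28.9 -13.2  -5.4  -4.3] [ 0.25 -0.02  0.4 ]
```

```bash
cat > search2.py <<'E'
from search import *
import time,sys
a=np.radians(20);h=-.06
zt=np.array([np.sin(a)*np.cos(h),np.sin(a)*np.sin(h),-np.cos(a)])
dirs=[d for d in dirs if max(abs(d))==1 and all(abs(x) in(0,1) for x in d)]
def ang(q): return np.degrees(np.arccos(np.clip(fk(q,K)[1][:,2]@zt,-1,1)))
t0=time.time(); out=[]
rng=np.random.default_rng(3)
while time.time()-t0<400:
    P=np.array([rng.uniform(.2,.6),rng.uniform(-.1,.45),rng.uniform(.2,.7)])
    qq=qr;
    for t in np.linspace(.1,1,10):
        qq,e=ik(pr+(P-pr)*t,M,qq)
        if e>1e-3: break
    if e>1e-3: 
        P=fk(qq,K)[0]
    best=min(dirs,key=lambda d:ang(step(step(qq,d),d))); q2=step(step(qq,best),best); g=ang(qq)-ang(q2)
    out.append((g,P.round(3).tolist(),qq.round(2).tolist(),best.tolist()))
out.sort(key=lambda o:-o[0])
print(len(out)); [print(o) for o in out[:14]]
E
python3 search2.py | tail -16
```

```text
(0.3, 0.1, 0.4) e0.000 [0.3 0.1 0.4] [ 0.02 -0.4   2.14 -0.09  0.8  -1.46] [34.8 -4.9 -3.2 -1.2] best [-1 -1  0] -> [ 28.9 -13.2  -5.4  -4.3] [ 0.25 -0.02  0.4 ]
204
(np.float64(3.832700022406394), [0.432, 0.173, 0.209], [0.26, 0.31, 2.23, -1.43, 0.2, 0.11], [0, 0, -1])
(np.float64(3.78065865441965), [0.464, 0.177, 0.198], [0.25, 0.37, 2.17, -1.43, 0.19, 0.1], [0, 0, -1])
(np.float64(3.725161335613768), [0.501, 0.023, 0.214], [-0.22, 0.31, 2.19, 1.13, 0.08, -2.85], [0, 0, -1])
(np.float64(3.7066227725767593), [0.412, 0.183, 0.208], [0.31, 0.3, 2.25, -1.43, 0.23, 0.16], [0, 0, -1])
(np.float64(3.7060380159543556), [0.449, 0.186, 0.198], [0.29, 0.36, 2.19, -1.43, 0.21, 0.13], [0, 0, -1])
(np.float64(3.613770119646764), [0.412, 0.186, 0.202], [0.32, 0.32, 2.24, -1.43, 0.23, 0.16], [0, 0, -1])
(np.float64(3.5668110076567974), [0.356, 0.184, 0.219], [0.39, 0.23, 2.33, -1.43, 0.26, 0.22], [0, 0, -1])
(np.float64(3.5111039609255617), [0.343, 0.013, 0.263], [-0.5, -0.08, 2.44, 0.78, 0.32, -2.71], [-1, 0, -1])
(np.float64(3.4175434700790976), [0.51, 0.117, 0.21], [0.06, 0.35, 2.13, -0.96, 0.1, -0.53], [0, 0, -1])
(np.float64(3.377607479368077), [0.371, 0.01, 0.261], [-0.45, -0.01, 2.4, 0.87, 0.27, -2.76], [0, 0, -1])
(np.float64(3.373969342427289), [0.269, -0.04, 0.56], [-1.59, -0.7, 1.8, 0.63, 1.92, -2.85], [-1, 0, 0])
(np.float64(3.3643920072545317), [0.331, 0.231, 0.206], [0.59, 0.29, 2.3, -1.43, 0.37, 0.39], [0, -1, -1])
(np.float64(3.295962497862993), [0.263, -0.017, 0.467], [-1.46, -0.74, 2.02, 0.54, 1.7, -2.85], [-1, 0, 0])
(np.float64(3.244239521584923), [0.329, 0.24, 0.199], [0.62, 0.32, 2.29, -1.43, 0.38, 0.43], [0, -1, -1])
```

```bash
sed -i '/^for P in/,$d' search.py
cat > s3.py <<'E'
from search import *
def mk(lean,h=-.06):
    a=np.radians(lean); z=np.array([np.sin(a)*np.cos(h),np.sin(a)*np.sin(h),-np.cos(a)]); x=np.array([-np.sin(h),np.cos(h),0]); return np.c_[x,np.cross(z,x),z]
pm=np.array([.498,.3457,.095]); st=pm+Rz(-.06)@[.115,0,.071]
for lean in (19,21,23):
    Ml=mk(lean); p=pm+.011*Ml[:,2]-.012*np.array([.819,-.05,.574]); s=Ml.T@(st-p)
    q,e=ik(p,Ml,[.5,.67,1.78,-.45,.43,-.6]); print(lean,"home",q.round(2),e.round(4))
    for phi in (0,-8):
        Mp=Ml@Rz(np.radians(phi)); q=np.array([-.2,.36,1.8,.1,.6,-1.8])
        for th in (0,.5,1,1.3,1.6): q,e=ik(bar(th)-Mp@s,Mp,q); print("   ",phi,th,q.round(2),e.round(4))
a=np.radians(20);h=-.06
zt=np.array([np.sin(a)*np.cos(h),np.sin(a)*np.sin(h),-np.cos(a)])
qq=qr; P=np.array([.44,.178,.205])
for t in np.linspace(.1,1,10): qq,e=ik(pr+(P-pr)*t,M,qq)
print(e,fk(qq,K)[0],qq.round(3))
ang=lambda q:np.degrees(np.arccos(np.clip(fk(q,K)[1][:,2]@zt,-1,1)))
D3=[np.array(d,float) for d in [(0,0,-1),(-.3,0,-1),(.3,0,-1),(0,.3,-1),(0,-.3,-1),(-1,0,-1),(0,1,-1),(0,-1,-1),(-1,0,0),(0,-1,0),(0,1,0)]]
for i in range(10):
    d=min(D3,key=lambda d:ang(step(qq,d))); qq=step(qq,d); print(d,np.round(desc(qq),1),ang(qq).round(1),fk(qq,K)[0].round(3),qq.round(2))
E
python3 s3.py
```

```text
19 home [ 0.51  0.68  1.8  -0.46  0.41 -0.6 ] 0.0
    0 0 [-0.18  0.36  1.78  0.06  0.67 -1.73] 0.0
    0 0.5 [-0.24  0.34  1.94  0.11  0.53 -1.84] 0.0
    0 1 [-0.28  0.42  2.08  0.23  0.32 -2.  ] 0.0
    0 1.3 [-0.29  0.51  2.13  0.41  0.19 -2.19] 0.0
    0 1.6 [-0.29  0.61  2.15  0.91  0.09 -2.69] 0.0
    -8 0 [-0.22  0.36  1.78  0.08  0.68 -1.92] 0.0
    -8 0.5 [-0.28  0.34  1.94  0.14  0.54 -2.04] 0.0
    -8 1 [-0.33  0.42  2.08  0.27  0.33 -2.22] 0.0
    -8 1.3 [-0.34  0.51  2.13  0.47  0.2  -2.44] 0.0
    -8 1.6 [-0.33  0.61  2.14  0.88  0.11 -2.85] 0.0042
21 home [ 0.52  0.68  1.82 -0.56  0.38 -0.49] 0.0
    0 0 [-0.18  0.36  1.8   0.07  0.62 -1.74] 0.0
    0 0.5 [-0.24  0.34  1.97  0.14  0.48 -1.86] 0.0
    0 1 [-0.29  0.42  2.11  0.31  0.27 -2.08] 0.0
    0 1.3 [-0.3   0.51  2.16  0.64  0.14 -2.43] 0.0
    0 1.6 [-0.28  0.61  2.15  1.07  0.08 -2.85] 0.0238
    -8 0 [-0.22  0.36  1.8   0.1   0.63 -1.94] 0.0
    -8 0.5 [-0.29  0.34  1.97  0.17  0.49 -2.08] 0.0
    -8 1 [-0.34  0.42  2.11  0.36  0.28 -2.32] 0.0
    -8 1.3 [-0.35  0.51  2.16  0.71  0.16 -2.68] 0.0
    -8 1.6 [-
[... 1045 characters left out ...]
26.4 -9.9 -4.2 -2.8] 6.9 [0.46  0.167 0.121] [ 0.22  0.53  2.16 -1.43  0.17  0.1 ]
[ 0.  -0.3 -1. ] [ 24.5 -11.5  -4.4  -3.2] 5.4 [0.469 0.161 0.097] [ 0.2   0.59  2.13 -1.43  0.16  0.09]
[ 0. -1. -1.] [ 22.8 -12.9  -4.5  -3.5] 4.5 [0.479 0.136 0.081] [ 0.13  0.62  2.13 -1.43  0.14  0.03]
[ 0. -1. -1.] [ 21.2 -14.2  -4.6  -3.7] 4.0 [0.488 0.111 0.064] [ 0.07  0.66  2.11 -1.43  0.11 -0.03]
[ 0. -1.  0.] [ 20.7 -14.5  -4.6  -3.7] 3.9 [0.49  0.07  0.067] [-0.04  0.65  2.13 -1.43  0.08 -0.13]
[ 0. -1.  0.] [ 20.5 -14.6  -4.6  -3.7] 3.9 [0.492 0.028 0.069] [-0.15  0.64  2.14 -1.43  0.04 -0.23]
[ 0. -1.  0.] [ 20.4 -14.6  -4.6  -3.7] 3.9 [ 0.492 -0.013  0.07 ] [-0.25  0.64  2.15 -1.43  0.   -0.33]
```

```bash
cat > s4.py <<'E'
from search import *
a=np.radians(19);h=-.06
zt=np.array([np.sin(a)*np.cos(h),np.sin(a)*np.sin(h),-np.cos(a)])
ang=lambda q:np.degrees(np.arccos(np.clip(fk(q,K)[1][:,2]@zt,-1,1)))
D3=[np.array(d,float) for d in [(0,0,-1),(-.3,0,-1),(.3,0,-1),(0,.3,-1),(0,-.3,-1),(-1,0,-1),(0,1,-1),(0,-1,-1),(-1,0,0),(0,-1,0),(0,1,0),(1,0,-1)]]
for P in [(.5,.02,.25),(.5,-.05,.25),(.45,.02,.28),(.5,.1,.23),(.345,.01,.28)]:
    qq=qr; pr1=np.array([.47,.2,.35]); 
    for A,B in ((pr,pr1),(pr1,np.array(P))):
        for t in np.linspace(.1,1,10): qq,e=ik(A+(B-A)*t,M,qq)
    print("START",e.round(4),fk(qq,K)[0].round(3),qq.round(3))
    for i in range(9):
        d=min(D3,key=lambda d:ang(step(qq,d))); qq=step(qq,d); print(d,np.round(desc(qq),1),ang(qq).round(1),fk(qq,K)[0].round(3),qq.round(2))
E
python3 s4.py
```

```text
START 0.0 [0.5  0.02 0.25] [-0.234  0.22   2.153  0.471  0.186 -2.192]
[-0.3  0.  -1. ] [34.3 -5.2 -3.4 -1.3] 15.3 [0.49  0.021 0.215] [-0.23  0.3   2.21  1.12  0.09 -2.85]
[-0.3  0.  -1. ] [32.2 -6.5 -3.7 -1.8] 13.3 [0.486 0.026 0.194] [-0.21  0.34  2.22  1.14  0.05 -2.85]
[-0.3  0.  -1. ] [30.2 -8.  -4.1 -2.3] 11.3 [0.483 0.031 0.174] [-0.18  0.39  2.22  1.16  0.02 -2.85]
[-0.3  0.  -1. ] [28.1 -9.2 -4.3 -2.6] 9.4 [0.48  0.034 0.153] [-0.16  0.44  2.21  1.18  0.   -2.85]
[-0.3  0.  -1. ] [25.8 -9.2 -4.2 -2.4] 7.2 [0.479 0.035 0.133] [-0.16  0.48  2.21  1.18  0.   -2.85]
[-0.3  0.  -1. ] [23.6 -9.1 -4.1 -2.2] 5.1 [0.479 0.036 0.112] [-0.16  0.53  2.2   1.18  0.   -2.85]
[-0.3  0.  -1. ] [21.5 -9.  -4.  -2. ] 3.1 [0.479 0.037 0.09 ] [-0.16  0.58  2.18  1.18  0.   -2.85]
[ 0.  1. -1.] [20.2 -5.7 -3.5 -0.8] 1.4 [0.485 0.063 0.07 ] [-0.1   0.64  2.15  1.24  0.   -2.85]
[ 0.  1. -1.] [19.1 -2.5 -3.2  0.2] 0.3 [0.492 0.09  0.048] [-0.04  0.69  2.12  1.29  0.   -2.85]
START 0.0 [ 0.5  -0.05  0.25] [-0.441  0.221  2.152  0.817  0.276 -2.7  ]
[-0.3  0.  -1. ] [33.4 -5.8 -3.6 -1.4] 14.4 [ 0.4
[... 3117 characters left out ...]
  0. -1.] [30.  -6.6 -3.6 -1.7] 11.1 [0.308 0.02  0.264] [-0.5  -0.17  2.44  0.48  0.43 -2.41]
[-1.  0. -1.] [28.3 -7.4 -3.7 -2. ] 9.4 [0.296 0.024 0.262] [-0.48 -0.19  2.44  0.38  0.45 -2.3 ]
[-0.3  0.  -1. ] [26.7 -8.4 -3.9 -2.3] 7.9 [0.303 0.03  0.247] [-0.39 -0.1   2.44  0.31  0.36 -2.16]
[-1.  0. -1.] [25.1 -9.7 -4.1 -2.6] 6.5 [0.293 0.036 0.243] [-0.34 -0.1   2.44  0.2   0.38 -2.02]
[-1.  0. -1.] [ 23.5 -11.2  -4.2  -3. ] 5.3 [0.282 0.043 0.24 ] [-0.29 -0.1   2.44  0.09  0.39 -1.87]
[ 0.  -0.3 -1. ] [ 22.2 -12.6  -4.4  -3.3] 4.5 [0.3   0.037 0.219] [-0.28  0.02  2.44  0.07  0.3  -1.85]
[ 0. -1. -1.] [ 21.1 -13.5  -4.4  -3.5] 4.0 [0.315 0.01  0.203] [-0.38  0.1   2.44  0.22  0.25 -2.09]
```

Call:
{"name": "move_arm", "arguments": {"deltas": [[[0,0,-0.015,0],[0,0,-0.04,0],[0,0,-0.07,0],[0,0,-0.1,0],[-0.01,0.01,-0.125,0],[-0.03,0.03,-0.15,0],[-0.06,0.05,-0.175,0],[-0.09,0.07,-0.2,0],[-0.12,0.09,-0.22,0],[-0.154,0.1,-0.235,0],[-0.185,0.095,-0.225,0],[-0.215,0.09,-0.215,0],[-0.245,0.085,-0.205,0],[-0.275,0.079,-0.192,0],[-0.305,0.073,-0.18,0],[-0.325,0.069,-0.173,0],[-0.3325,0.068,-0.171,0],[-0.3325,0.068,-0.171,0]]]}}

```text
t: 12.28
tcp_pos: [0.45, 0.0185, 0.2792]
tool_rot: [0.692, 0.657, 0.198, 0.224]
force: [0.7, 0.4, 0.1]
finger_gap: 0.999
```

```bash
python3 st.py
cat > s5.py <<'E'
from search import *
q=np.array(L[-1]["q"]); zt=np.array([.325,-.02,-.945]); zt/=np.linalg.norm(zt)
ang=lambda q:np.degrees(np.arccos(np.clip(fk(q,K)[1][:,2]@zt,-1,1)))
D3=[np.array(d,float) for d in [(0,0,-1),(-.3,0,-1),(0,.3,-1),(0,-.3,-1),(-1,0,-1),(0,1,-1),(0,-1,-1),(-1,0,0),(0,-1,0),(0,1,0)]]
print(np.round(desc(q),1))
for i in range(10):
    d=min(D3,key=lambda d:ang(step(q,d))); M=fk(q,K)[1]; q=step(q,d); print(d,"tool",(M.T@d).round(2),np.round(desc(q),1),ang(q).round(1),fk(q,K)[0].round(3),q.round(2))
E
python3 s5.py
```

```text
12.28 [-0.2808  0.0789  2.2116  0.4123  0.2753 -2.1634] [0.45   0.0185 0.2792] F [0.7 0.4 0.1] gap 0.999
[[ 0.059  0.821  0.568]
 [ 0.998 -0.037 -0.05 ]
 [-0.02   0.57  -0.822]]
[34.8 -5.1 -3.4 -1.2]
[-0.3  0.  -1. ] tool [ 0.   -0.82  0.65] [34.8 -5.1 -3.4 -1.2] 15.8 [0.438 0.018 0.239] [-0.29  0.17  2.3   1.    0.14 -2.77]
[ 0.  -0.3 -1. ] tool [-0.28 -0.56  0.84] [32.9 -6.3 -3.8 -1.6] 13.9 [0.444 0.012 0.219] [-0.29  0.23  2.29  1.08  0.11 -2.85]
[-0.3  0.  -1. ] tool [ 0.01 -0.79  0.68] [30.8 -7.7 -4.2 -2.1] 11.9 [0.44  0.017 0.2  ] [-0.26  0.28  2.3   1.1   0.07 -2.85]
[-0.3  0.  -1. ] tool [ 0.01 -0.77  0.71] [28.8 -9.3 -4.6 -2.6] 10.0 [0.437 0.022 0.181] [-0.23  0.32  2.3   1.13  0.03 -2.85]
[-0.3  0.  -1. ] tool [ 0.02 -0.74  0.73] [ 26.8 -11.   -4.8  -3.1] 8.3 [0.434 0.027 0.162] [-0.2   0.38  2.3   1.15  0.   -2.85]
[-0.3  0.  -1. ] tool [ 0.03 -0.71  0.76] [ 24.6 -11.1  -4.7  -2.9] 6.2 [0.432 0.028 0.145] [-0.19  0.42  2.29  1.16  0.   -2.85]
[ 0.   0.3 -1. ] tool [ 0.35 -0.43  0.89] [22.6 -9.6 -4.4 -2.2] 4.2 [0.442 0.038 0.123] [-0.17  0.48  2.26  1.16  0.   -2.83]
[ 0.   0.3 -1. ] tool [ 0.34 -0.4   0.9 ] [20.8 -8.  -4.1 -1.5] 2.3 [0.452 0.049 0.1  ] [-0.14  0.55  2.23  1.21  0.   -2.85]
[ 0.  1. -1.] tool [ 1.02 -0.41  0.89] [19.5 -4.5 -3.7 -0.3] 0.6 [0.458 0.075 0.08 ] [-0.08  0.6   2.2   1.26  0.   -2.85]
[ 0. -1.  0.] tool [-1.    0.06  0.03] [19.1 -4.9 -3.7 -0.4] 0.5 [0.461 0.034 0.084] [-0.19  0.59  2.21  1.16  0.04 -2.85]
```

Call:
{"name": "move_arm", "arguments": {"deltas": [[[0,-0.8,0.65,0]]]}}

```text
t: 12.37
tcp_pos: [0.4511, 0.0221, 0.2692]
tool_rot: [0.689, 0.658, 0.207, 0.224]
force: [0.8, 1.6, -0.8]
finger_gap: 0.996
```

Call:
{"name": "move_arm", "arguments": {"deltas": [[[0,-0.8,0.65,0]]]}}

```text
t: 12.45
tcp_pos: [0.4486, 0.0274, 0.2571]
tool_rot: [0.688, 0.659, 0.211, 0.221]
force: [0.5, 0.2, 0.1]
finger_gap: 1.001
```

Call:
{"name": "move_arm", "arguments": {"deltas": [[[0,-0.79,0.68,0]]]}}

```text
t: 12.53
tcp_pos: [0.4465, 0.0315, 0.2439]
tool_rot: [0.688, 0.659, 0.209, 0.219]
force: [-0.3, 0.8, 0.1]
finger_gap: 0.998
```

Call:
{"name": "move_arm", "arguments": {"deltas": [[[0,-0.77,0.71,0]]]}}

```text
t: 12.62
tcp_pos: [0.4438, 0.037, 0.2241]
tool_rot: [0.696, 0.657, 0.198, 0.213]
force: [0.8, 0.2, 0.9]
finger_gap: 1.0
```

```bash
python3 st.py;python3 s5.py
```

```text
12.62 [-0.2316  0.2191  2.296   1.14    0.1027 -2.8554] [0.4438 0.037  0.2241] F [0.8 0.2 0.9] gap 1.0
[[ 0.058  0.83   0.555]
 [ 0.998 -0.046 -0.035]
 [-0.004  0.556 -0.831]]
[33.8 -3.6 -3.3 -0.2]
[-0.3  0.  -1. ] tool [-0.01 -0.81  0.66] [31.7 -4.9 -3.7 -0.7] 12.7 [0.439 0.042 0.206] [-0.2   0.26  2.3   1.16  0.06 -2.85]
[-0.3  0.  -1. ] tool [-0.01 -0.78  0.69] [29.7 -6.3 -4.1 -1.2] 10.7 [0.435 0.048 0.188] [-0.17  0.31  2.3   1.19  0.03 -2.85]
[-0.3  0.  -1. ] tool [ 0.   -0.75  0.72] [27.6 -7.8 -4.4 -1.8] 8.8 [0.432 0.053 0.169] [-0.14  0.36  2.3   1.21  0.   -2.85]
[-0.3  0.  -1. ] tool [ 0.01 -0.73  0.75] [25.4 -7.7 -4.3 -1.6] 6.6 [0.429 0.054 0.152] [-0.13  0.4   2.3   1.21  0.   -2.85]
[-0.3  0.  -1. ] tool [ 0.01 -0.7   0.78] [23.2 -7.6 -4.2 -1.4] 4.4 [0.428 0.055 0.134] [-0.13  0.45  2.29  1.22  0.   -2.85]
[-0.3  0.  -1. ] tool [ 0.   -0.67  0.8 ] [21.  -7.4 -4.2 -1.3] 2.4 [0.428 0.056 0.115] [-0.13  0.5   2.28  1.22  0.   -2.85]
[ 0.  1. -1.] tool [ 1.02 -0.42  0.89] [19.7 -3.8 -3.7 -0.1] 0.7 [0.435 0.082 0.097] [-0.07  0.55  2.25  1.28  0.   -2.85]
[ 0. -1.  0.] tool [-1.    0.06  0.02] [19.3 -4.2 -3.8 -0.2] 0.4 [0.437 0.041 0.101] [-0.19  0.53  2.26  1.16  0.04 -2.85]
[ 0. -1.  0.] tool [-1.    0.06  0.02] [19.  -4.5 -3.8 -0.2] 0.3 [ 0.439 -0.     0.104] [-0.31  0.52  2.25  1.05  0.08 -2.85]
[0. 1. 0.] tool [ 1.   -0.06 -0.03] [19.  -4.5 -3.8 -0.2] 0.3 [0.439 0.042 0.104] [-0.18  0.52  2.24  0.67  0.06 -2.35]
```

Call:
{"name": "move_arm", "arguments": {"deltas": [[[0,-0.8,0.66,0]]]}}

```text
t: 12.7
tcp_pos: [0.4388, 0.0439, 0.2072]
tool_rot: [0.704, 0.655, 0.185, 0.204]
force: [0.6, -0.6, 0.5]
finger_gap: 1.002
```

Call:
{"name": "move_arm", "arguments": {"deltas": [[[0,-0.78,0.69,0]]]}}

```text
t: 12.78
tcp_pos: [0.4349, 0.0504, 0.191]
tool_rot: [0.709, 0.656, 0.171, 0.196]
force: [-0.2, -0.3, 0.3]
finger_gap: 0.996
```

Call:
{"name": "move_arm", "arguments": {"deltas": [[[0,-0.75,0.72,0]]]}}

```text
t: 12.87
tcp_pos: [0.4324, 0.0563, 0.1746]
tool_rot: [0.713, 0.657, 0.158, 0.187]
force: [-0.0, 0.4, 1.0]
finger_gap: 0.999
```

Call:
{"name": "move_arm", "arguments": {"deltas": [[[0,-0.73,0.75,0]]]}}

```text
t: 12.95
tcp_pos: [0.4306, 0.0585, 0.1593]
tool_rot: [0.715, 0.661, 0.148, 0.174]
force: [-0.3, -0.3, -0.3]
finger_gap: 0.999
```

```bash
python3 st.py;python3 s5.py
```

```text
12.95 [-1.2400e-01  3.8330e-01  2.2976e+00  1.2388e+00  1.2000e-03 -2.8540e+00] [0.4306 0.0585 0.1593] F [-0.3 -0.3 -0.3] gap 0.999
[[ 0.084  0.894  0.441]
 [ 0.996 -0.067 -0.054]
 [-0.019  0.444 -0.896]]
[26.4 -7.  -4.8 -1.1]
[-0.3  0.  -1. ] tool [-0.01 -0.71  0.76] [24.2 -6.9 -4.7 -1. ] 5.3 [0.429 0.06  0.142] [-0.12  0.43  2.29  1.24  0.   -2.85]
[-0.3  0.  -1. ] tool [-0.01 -0.68  0.79] [22.  -6.7 -4.7 -0.8] 3.2 [0.428 0.061 0.123] [-0.12  0.48  2.28  1.24  0.   -2.85]
[ 0.   0.3 -1. ] tool [ 0.31 -0.39  0.91] [20.1 -5.1 -4.5 -0.2] 1.2 [0.438 0.072 0.1  ] [-0.09  0.54  2.25  1.27  0.   -2.85]
[-1.  0.  0.] tool [-0.08 -0.94 -0.34] [19.  -5.3 -4.5 -0.3] 0.6 [0.403 0.074 0.111] [-0.09  0.5   2.31  1.26  0.   -2.85]
[0. 1. 0.] tool [ 1.   -0.07 -0.03] [19.  -5.3 -4.5 -0.3] 0.6 [0.403 0.116 0.111] [ 0.04  0.5   2.28 -0.92  0.06 -0.54]
[0. 1. 0.] tool [ 1.   -0.07 -0.03] [19.  -5.3 -4.5 -0.3] 0.6 [0.403 0.157 0.111] [ 0.17  0.51  2.23 -0.81  0.12 -0.53]
[0. 1. 0.] tool [ 1.   -0.07 -0.03] [19.  -5.3 -4.5 -0.3] 0.6 [0.403 0.199 0.111] [ 0.29  0.51  2.18 -0.73  0.18 -0.5 ]
[ 0.  1. -1.] tool [ 1.   -0.4   0.92] [19.  -5.3 -4.5 -0.3] 0.6 [0.403 0.228 0.081] [ 0.37  0.6   2.16 -1.03  0.17 -0.12]
[ 0.  1. -1.] tool [ 1.   -0.4   0.92] [19.  -5.3 -4.5 -0.3] 0.6 [0.403 0.258 0.052] [ 0.44  0.68  2.12 -1.27  0.17  0.18]
[0. 1. 0.] tool [ 1.   -0.07 -0.03] [19.  -5.3 -4.5 -0.3] 0.6 [0.403 0.3   0.052] [ 0.53  0.69  2.05 -0.97  0.23 -0.04]
```

Call:
{"name": "move_arm", "arguments": {"deltas": [[[0,-0.7,0.76,0]]]}}

```text
t: 13.03
tcp_pos: [0.4303, 0.0596, 0.1437]
tool_rot: [0.717, 0.664, 0.137, 0.161]
force: [0.2, 0.1, 0.3]
finger_gap: 1.003
```

Call:
{"name": "move_arm", "arguments": {"deltas": [[[0,-0.68,0.79,0]]]}}

```text
t: 13.12
tcp_pos: [0.4306, 0.0611, 0.1273]
tool_rot: [0.72, 0.666, 0.127, 0.149]
force: [-0.2, 0.0, -0.3]
finger_gap: 0.998
```

Call:
{"name": "move_arm", "arguments": {"deltas": [[[0,-0.7,0.7,0]]]}}

```text
t: 13.2
tcp_pos: [0.4284, 0.0631, 0.1119]
tool_rot: [0.722, 0.669, 0.117, 0.136]
force: [-0.2, 0.3, -0.0]
finger_gap: 1.0
```

```bash
python3 st.py
```

```text
13.2 [-1.1370e-01  5.0530e-01  2.2748e+00  1.2461e+00  1.0000e-03 -2.8540e+00] [0.4284 0.0631 0.1119] F [-0.2  0.3 -0. ] gap 1.0
[[ 0.079  0.933  0.351]
 [ 0.997 -0.069 -0.039]
 [-0.012  0.353 -0.935]]
```

```bash
cat > s6.py <<'E'
from search import *
pm=np.array([.498,.3457,.095]); st=pm+Rz(-.06)@[.115,0,.071]; u=np.array([.8177,-.049,.5736])
Mc=R.from_quat(L[-1]["tool_rot"]).as_matrix(); Mc=Mc@Rz(np.radians(-1))
for g in (-.012,-.002):
    p=pm+.011*Mc[:,2]+g*u; s=Mc.T@(st-p)
    q,e=ik(p,Mc,[.5,.67,1.78,-.45,.43,-.6]); print(g,"home",p.round(4),q.round(2),e.round(4))
    for phi in (-8,0,8):
        Mp=Mc@Rz(np.radians(phi)); q=np.array([-.2,.36,1.8,.1,.6,-1.8])
        for th in (0,.8,1.3,1.57): 
            q,e=ik(bar(th)-Mp@s,Mp,q); print("   ",phi,th,q.round(2),e.round(4))
            if th==0:
                # hood clearance: distance of hood front edge (line, bottom&top) to tool axis in 3D
                P,A=fk(q,K); best=[]
                for y in np.linspace(-.15,.15,61):
                    for zz in (.456,.476):
                        w=c2w(pc,[-.126-.0425,y,zz])[0]-P; al=w@A[:,2]; v=w-al*A[:,2]; best.append((np.linalg.norm(v),-al,A.T@v))
                print("   clr",min(best,key=lambda b:b[0]))
E
python3 s6.py
```

```text
-0.012 home [0.4921 0.3459 0.0778] [ 0.53  0.69  1.81 -0.56  0.41 -0.49] 0.0
    -8 0 [-0.21  0.36  1.8   0.06  0.63 -1.9 ] 0.0
   clr (np.float64(0.05512046933277725), np.float64(0.20654147646584786), array([ 9.85950885e-03,  5.42315058e-02, -1.56827735e-17]))
    -8 0.8 [-0.31  0.37  2.05  0.19  0.37 -2.13] 0.0
    -8 1.3 [-0.34  0.51  2.15  0.56  0.15 -2.53] 0.0
    -8 1.57 [-0.32  0.6   2.15  0.89  0.08 -2.85] 0.0198
    0 0 [-0.17  0.36  1.79  0.03  0.63 -1.71] 0.0
   clr (np.float64(0.05059698169163481), np.float64(0.20904902675980366), array([ 1.62384572e-02,  4.79204243e-02, -1.41878980e-16]))
    0 0.8 [-0.26  0.37  2.05  0.15  0.36 -1.9 ] 0.0
    0 1.3 [-0.28  0.51  2.15  0.47  0.13 -2.25] 0.0
    0 1.57 [-0.27  0.61  2.16  1.08  0.06 -2.85] 0.0103
    8 0 [-0.13  0.36  1.78  0.01  0.63 -1.51] 0.0
   clr (np.float64(0.04338827145316378), np.float64(0.21092969019826233), array([1.61930337e-02, 4.02532950e-02, 1.66161415e-17]))
    8 0.8 [-0.21  0.38  2.05  0.1   0.36 -1.66] 0.0
    8 1.3 [-0.23  0.51  2.15  0.32  0.13 -1.92] 0.0
    8 1.57 [-0.22  0.61  2.16  1.22  0.04 -2.8
[... 407 characters left out ...]
9  0.09 -2.85] 0.0038
    0 0 [-0.17  0.36  1.77  0.03  0.65 -1.7 ] 0.0
   clr (np.float64(0.04129921887354717), np.float64(0.20594747604556915), array([1.15688687e-02, 3.96457659e-02, 5.22246087e-17]))
    0 0.8 [-0.25  0.37  2.03  0.13  0.39 -1.88] 0.0
    0 1.3 [-0.28  0.5   2.13  0.37  0.16 -2.14] 0.0
    0 1.57 [-0.27  0.6   2.14  0.91  0.07 -2.68] 0.0
    8 0 [-0.13  0.37  1.76  0.01  0.65 -1.51] 0.0
   clr (np.float64(0.03462892672790087), np.float64(0.20845502693316703), array([ 1.62781330e-02,  3.05644393e-02, -6.75094899e-17]))
    8 0.8 [-0.21  0.37  2.02  0.09  0.39 -1.66] 0.0
    8 1.3 [-0.23  0.5   2.12  0.26  0.16 -1.85] 0.0
    8 1.57 [-0.22  0.6   2.14  0.67  0.06 -2.26] 0.0
```

```bash
cat > rows.py <<'E'
from kin import *
from station import manip
def rows(wps,rate=.036,tr=6):
    """wps: list of (p_world, phi deg rel. to current [,max step]); prints rows in current tool frame"""
    s=manip.sense(); p0=s["tcp_pos"]; M=R.from_quat(s["tool_rot"]).as_matrix(); q=s["q"]
    P=p0;ph=0;out=[]
    for w in wps:
        r=w[2] if len(w)>2 else rate
        n=max(1,int(np.ceil(max(np.linalg.norm(w[0]-P)/r,abs(w[1]-ph)/tr))))
        for i in range(1,n+1):
            t=i/n; pp=P+(w[0]-P)*t; f=ph+(w[1]-ph)*t; out.append(np.r_[M.T@(pp-p0),f])
            qn,e=ik(pp,M@Rz(np.radians(f)),q); v=abs(qn-q).max()*12
            if e>2e-3 or v>2: print("row",len(out),"e %.4f"%e,"v %.2f"%v,qn.round(2))
            q=qn
        P=w[0];ph=w[1]
    print("end q",q.round(2)); print(len(out),json.dumps([[round(float(x),4) for x in o[:3]]+[round(float(o[3]),1)] for o in out]))
E
cat > r1.py <<'E'
from rows import *
g=np.array([.4904,.3460,.0767]); z=np.array([.351,-.039,-.935])
rows([(np.array([.42,.08,.18]),0,.02),(np.array([.41,.2,.28]),-1),(g-.14*z,-1)])
E
python3 r1.py
```

```text
row 1 e 0.0000 v 15.74 [-0.1   0.45  2.26 -0.05  0.06 -1.54]
end q [ 0.59  0.43  1.8  -0.38  0.66 -0.65]
14 [[0.0038, 0.0038, -0.0168, 0.0], [0.0077, 0.0075, -0.0336, 0.0], [0.0115, 0.0113, -0.0505, 0.0], [0.0154, 0.015, -0.0673, 0.0], [0.0389, 0.0186, -0.0877, -0.2], [0.0624, 0.0221, -0.108, -0.4], [0.0859, 0.0257, -0.1284, -0.6], [0.1095, 0.0292, -0.1487, -0.8], [0.133, 0.0327, -0.1691, -1.0], [0.1638, 0.0314, -0.1545, -1.0], [0.1947, 0.03, -0.1399, -1.0], [0.2256, 0.0286, -0.1254, -1.0], [0.2564, 0.0272, -0.1108, -1.0], [0.2873, 0.0258, -0.0963, -1.0]]
```

Call:
{"name": "move_arm", "arguments": {"deltas": [[[0.004,0.004,-0.017,0],[0.008,0.008,-0.034,0],[0.011,0.011,-0.05,0],[0.015,0.015,-0.067,0],[0.015,0.015,-0.067,0],[0.039,0.019,-0.088,0],[0.062,0.022,-0.108,0],[0.086,0.026,-0.128,0],[0.11,0.029,-0.149,-0.5],[0.133,0.033,-0.169,-1],[0.164,0.031,-0.155,-1],[0.195,0.03,-0.14,-1],[0.226,0.029,-0.125,-1],[0.256,0.027,-0.111,-1],[0.287,0.026,-0.096,-1],[0.287,0.026,-0.096,-1],[0.287,0.026,-0.096,-1]]]}}

```text
t: 14.62
tcp_pos: [0.4408, 0.3522, 0.206]
tool_rot: [0.715, 0.676, 0.115, 0.137]
force: [-0.3, 0.4, -1.1]
finger_gap: 0.998
```

```bash
python3 st.py
python3 - <<'E'
from station import manip
import cv2,pickle
s=manip.snapshot("wrist"); cv2.imwrite("pics/w4.png",s["img"][:,:,::-1]); pickle.dump(s,open("w4.pkl","wb"))
E
```

```text
14.62 [ 0.5942  0.4342  1.8013 -0.3801  0.6638 -0.6481] [0.4408 0.3522 0.206 ] F [-0.3  0.4 -1.1] gap 0.998
[[ 0.06   0.935  0.349]
 [ 0.998 -0.049 -0.04 ]
 [-0.02   0.351 -0.936]]
```

View pics/w4.png

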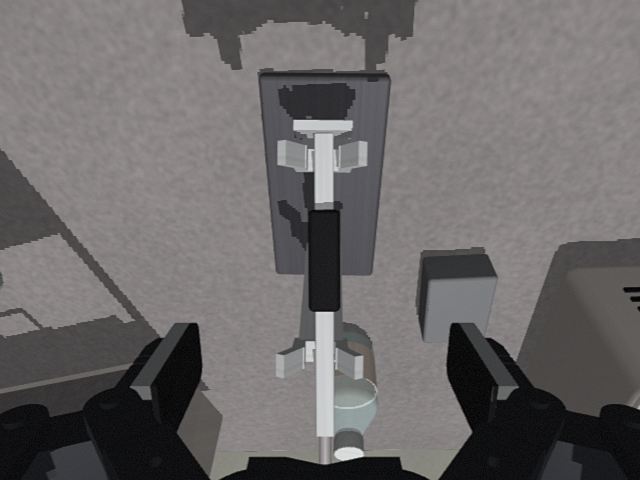

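```bash
python3 - <<'E'
from fit2 import *
w4=cam(pickle.load(open("w4.pkl","rb")))
q=[.498,.3457,-.06]
for a,n,y in ((-.032,.013,-.01),(-.032,.013,.01),(.032,.013,-.01),(.032,.013,.01),(.115,.006,-.006),(.115,.006,.006)): print((a,n,y),proj(w4,[Wp(q,a,n,y)])[0].round(1))
E
cat > r2.py <<'E'
from rows import *
M=R.from_quat(manip.sense()["tool_rot"]).as_matrix()
pm=np.array([.498,.3457,.095]); u=np.array([.8177,-.049,.5736]); g=pm+.011*M[:,2]-.014*u; print(g)
rows([(g-.02*M[:,2],0,.03),(g,0,.01)])
E
python3 r2.py
```

```text
wrist [ 0.49822753  0.345905   -0.0610692 ]
[[-1.6, -0.1], [-1.5, -0.1], [-2.7, 0.3], [-0.2, 0.5], [-1.7, 0.6], [0.2, -0.6], [-0.2, 0.6], [-1.9, 0.9], [0.3, -1.5], [-0.4, 2.0], [1.2, -0.9], [-1.0, -1.1], [1.2, -0.8], [-0.8, 0.2], [0.5, 0.6], [-0.1, 0.8], [-0.0, 0.9], [0.3, 0.4]]
all [ 0.49827695  0.34546989 -0.05953884]
[[-1.5, -0.1], [-1.4, -0.1], [-2.5, 0.3], [-0.0, 0.5], [-1.6, 0.6], [0.2, -0.7], [-0.2, 0.5], [-1.8, 0.7], [0.3, -1.7], [-0.4, 1.8], [1.3, -1.1], [-1.5, -1.0], [0.7, -0.7], [-1.2, 0.3], [0.1, 0.6], [-0.4, 0.8], [-0.3, 1.0], [0.0, 0.4]]
wrist cam [0.27520916 0.35884138 0.51337037]
(-0.032, 0.013, -0.01) [305.9 209.6]
(-0.032, 0.013, 0.01) [338.7 209.9]
(0.032, 0.013, -0.01) [305.  313.4]
(0.032, 0.013, 0.01) [337.3 313.8]
(0.115, 0.006, -0.006) [310.7 438.2]
(0.115, 0.006, 0.006) [329.3 438.5]
[0.49039601 0.34594129 0.07667264]
end q [ 0.53  0.69  1.81 -0.56  0.41 -0.49]
7 [[0.0002, 0.0003, 0.0298, 0.0], [0.0003, 0.0006, 0.0596, 0.0], [0.0005, 0.0008, 0.0894, 0.0], [0.0007, 0.0011, 0.1192, 0.0], [0.0007, 0.0011, 0.1259, 0.0], [0.0007, 0.0011, 0.1325, 0.0], [0.0007, 0.0011, 0.1392, 0.0]]
```

Call:
{"name": "move_arm", "arguments": {"deltas": [[[0.001,0,0.015,0],[0.002,0.001,0.045,0],[0.002,0.001,0.075,0],[0.002,0.001,0.1,0],[0.002,0.001,0.12,0],[0.002,0.001,0.132,0],[0.002,0.001,0.139,0],[0.002,0.001,0.139,0],[0.002,0.001,0.139,0]]]}}

```text
t: 15.42
tcp_pos: [0.4905, 0.3469, 0.0776]
tool_rot: [0.716, 0.675, 0.115, 0.137]
force: [0.3, 0.2, 0.4]
finger_gap: 1.0
```

Call:
{"name": "move_arm", "arguments": {"deltas": [[[0,0,0,0],[0,0,0,0],[0,0,0,0],[0,0,0,0],[0,0,0,0],[0,0,0,0],[0,0,0,0],[0,0,0,0]]], "gripper": 0, "squeeze": 90}}

```text
t: 16.08
tcp_pos: [0.4904, 0.3472, 0.0783]
tool_rot: [0.716, 0.675, 0.116, 0.137]
force: [-2.9, 0.4, 4.7]
finger_gap: 0.222
```

```bash
python3 st.py; tail -1 log.jsonl > home.json
python3 - <<'E'
from station import manip
import cv2,pickle
s=manip.snapshot("wrist"); cv2.imwrite("pics/w5.png",s["img"][:,:,::-1]); pickle.dump(s,open("w5.pkl","wb"))
E
```

```text
16.08 [ 0.5334  0.6851  1.8086 -0.5589  0.4126 -0.4907] [0.4904 0.3472 0.0783] F [-2.9  0.4  4.7] gap 0.222
[[ 0.062  0.934  0.351]
 [ 0.998 -0.051 -0.04 ]
 [-0.019  0.353 -0.936]]
```

View pics/w5.png

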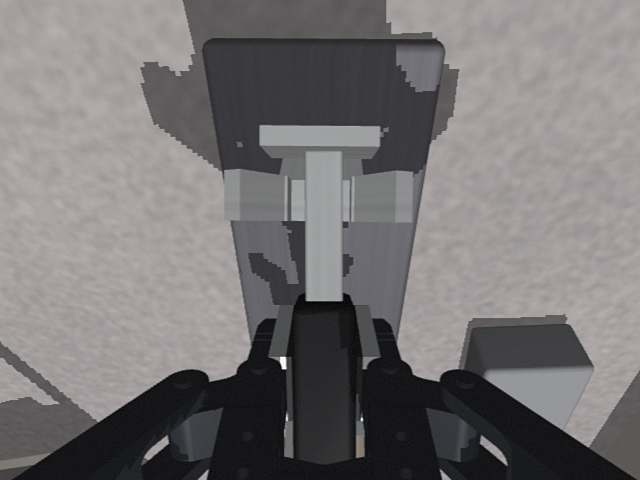

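```bash
cat > common.py <<'E'
from rows import *
from fit import c2w
pc=np.array([.7358,.0199,.2517])
H=json.load(open("home.json")); Mh=R.from_quat(H["tool_rot"]).as_matrix(); ph=np.array(H["tcp_pos"])
pm=np.array([.498,.347,.095]); n=np.array([-.5736,.034,.8192]); seatw=pm+Rz(-.06)@[.115,0,.071]
seatT=Mh.T@(seatw-ph)
def tcp(seat_cab,M): return c2w(pc,seat_cab)[0]-M@seatT
def barc(th): c,s=np.cos(th),np.sin(th); return np.array([-.032*c-.132*s,0,.2+.132*c-.032*s])
E
cat > r3.py <<'E'
from common import *
print(seatT)
M8=Mh@Rz(np.radians(-8))
A=ph+.05*n; B=tcp([-.23,0.05,.375],M8); C=tcp([-.13,0,.378],M8)
print(A,B,C,tcp([-.047,0,.374],M8))
rows([(ph+.015*n,0,.008),(A,0,.02),(np.array([.43,.3,.25]),0,.03),(B,-8)])
E
python3 r3.py
```

```text
[-0.00124714  0.14563982 -0.03888946]
[0.46174135 0.34889449 0.11921154] [ 0.37813695 -0.00216896  0.28808362] [ 0.48743853 -0.02568841  0.29108362] [ 0.56782324 -0.00501719  0.28708362]
row 15 e 0.0000 v 2.08 [-0.    0.06  2.11 -0.07  0.61 -1.56]
row 16 e 0.0000 v 2.24 [-0.12  0.02  2.13  0.01  0.62 -1.75]
row 17 e 0.0000 v 2.32 [-0.25 -0.01  2.15  0.08  0.64 -1.94]
row 18 e 0.0000 v 2.30 [-0.38 -0.03  2.16  0.15  0.67 -2.13]
end q [-0.38 -0.03  2.16  0.15  0.67 -2.13]
18 [[-0.0001, -0.0019, -0.0073, 0.0], [-0.0003, -0.0037, -0.0146, 0.0], [-0.0006, -0.0081, -0.0315, 0.0], [-0.0009, -0.0125, -0.0485, 0.0], [-0.0115, -0.0087, -0.0748, 0.0], [-0.0222, -0.0049, -0.1011, 0.0], [-0.0328, -0.0011, -0.1274, 0.0], [-0.0435, 0.0027, -0.1537, 0.0], [-0.0542, 0.0065, -0.18, 0.0], [-0.0881, 0.0043, -0.1847, -0.9], [-0.122, 0.0021, -0.1893, -1.8], [-0.156, -0.0001, -0.194, -2.7], [-0.1899, -0.0023, -0.1986, -3.6], [-0.2239, -0.0045, -0.2032, -4.4], [-0.2578, -0.0067, -0.2079, -5.3], [-0.2917, -0.0089, -0.2125, -6.2], [-0.3257, -0.011, -0.2172, -7.1], [-0.3596, -0.0132, -0.2218, -8.0]]
```

Call:
{"name": "move_arm", "arguments": {"deltas": [[[0,-0.002,-0.007,0],[0,-0.004,-0.015,0],[0,-0.006,-0.024,0],[-0.001,-0.008,-0.032,0],[-0.001,-0.012,-0.048,0],[-0.011,-0.009,-0.075,0],[-0.022,-0.005,-0.101,0],[-0.033,-0.001,-0.127,0],[-0.043,0.003,-0.145,0],[-0.054,0.006,-0.155,0],[-0.054,0.006,-0.155,0]]]}}

```text
t: 17.05
tcp_pos: [0.4376, 0.2983, 0.2292]
tool_rot: [0.716, 0.675, 0.117, 0.138]
force: [0.3, -0.3, -0.7]
finger_gap: 0.221
```

```bash
python3 st.py
python3 - <<'E'
from station import manip
import cv2,pickle
s=manip.snapshot("side"); cv2.imwrite("pics/s6.png",cv2.resize(s["img"][250:450,220:460,::-1],None,fx=3,fy=3)); pickle.dump(s,open("s6.pkl","wb"))
E
```

```text
17.05 [ 0.4993  0.3475  1.8739 -0.3442  0.6466 -0.7649] [0.4376 0.2983 0.2292] F [ 0.3 -0.3 -0.7] gap 0.221
[[ 0.062  0.933  0.353]
 [ 0.998 -0.052 -0.039]
 [-0.018  0.355 -0.935]]
```

View pics/s6.png

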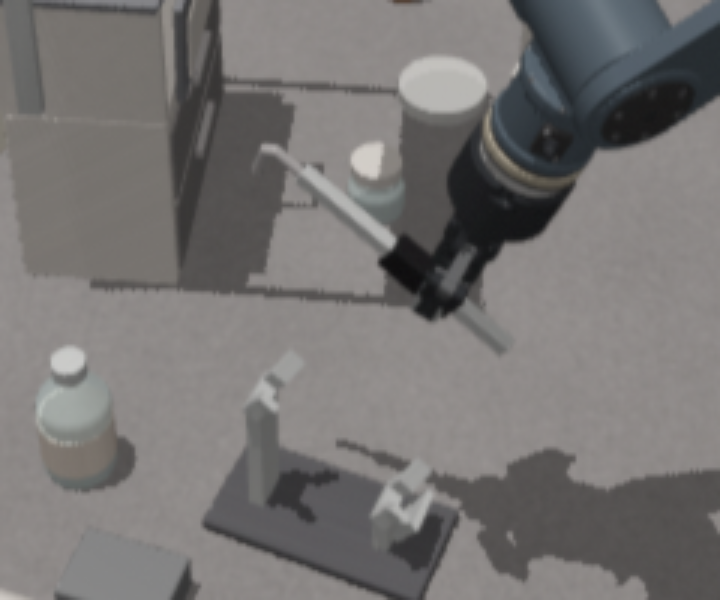

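```bash
cat >> common.py <<'E'
def polept(a,nn,y=0):
    c,s=np.cos(-.06),np.sin(-.06); x=a*.8192-nn*.5736; z=a*.5736+nn*.8192
    return Mh.T@(pm+np.array([c*x-s*y,s*x+c*y,z])-ph)   # in tool frame
E
cat > chk.py <<'E'
from common import *
import pickle,sys
c=cam(pickle.load(open(sys.argv[1],"rb"))); s=manip.sense(); M=R.from_quat(s["tool_rot"]).as_matrix(); p=s["tcp_pos"]
for a,nn in ((.145,0),(.115,0.006),(.032,0),(-.08,0)): print(a,proj(c,[p+M@polept(a,nn)])[0].round(1))
print("tip",proj(c,[p+M@(seatT+Mh.T@(Rz(-.06)@[.018,0,-.022]))])[0].round(1))
E
python3 chk.py s6.pkl
cat > r4.py <<'E'
from common import *
M8=Mh@Rz(np.radians(-8))
B=tcp([-.23,0.05,.375],M8); C=tcp([-.13,0,.380],M8)
rows([(np.array([.43,.28,.25]),0,.03),(B,-8,.033),(C,-8,.025)])
E
python3 r4.py
```

```text
0.145 [309.9 298. ]
0.115 [322.1 305.9]
0.032 [350.  332.6]
-0.08 [389.1 366.4]
tip [304.2 308.2]
row 9 e 0.0000 v 2.12 [-0.14  0.02  2.14  0.02  0.62 -1.77]
row 10 e 0.0000 v 2.19 [-0.26 -0.01  2.15  0.09  0.64 -1.95]
row 11 e 0.0000 v 2.17 [-0.38 -0.03  2.16  0.15  0.67 -2.13]
end q [-0.33  0.15  1.94  0.12  0.7  -2.06]
16 [[-0.0098, 0.0008, -0.0114, 0.0], [-0.0196, 0.0016, -0.0227, 0.0], [-0.0513, -0.0006, -0.0275, -0.9], [-0.083, -0.0029, -0.0323, -1.8], [-0.1148, -0.0051, -0.037, -2.7], [-0.1465, -0.0074, -0.0418, -3.6], [-0.1782, -0.0096, -0.0465, -4.4], [-0.2099, -0.0119, -0.0513, -5.3], [-0.2417, -0.0141, -0.0561, -6.2], [-0.2734, -0.0164, -0.0608, -7.1], [-0.3051, -0.0186, -0.0656, -8.0], [-0.3084, 0.0024, -0.0586, -8.0], [-0.3118, 0.0234, -0.0517, -8.0], [-0.3151, 0.0444, -0.0448, -8.0], [-0.3185, 0.0655, -0.0378, -8.0], [-0.3218, 0.0865, -0.0309, -8.0]]
```

Call:
{"name": "move_arm", "arguments": {"deltas": [[[-0.005,0,-0.006,0],[-0.02,0.001,-0.022,0],[-0.046,0,-0.027,-0.9],[-0.078,-0.003,-0.032,-1.8],[-0.11,-0.005,-0.037,-2.7],[-0.142,-0.007,-0.042,-3.6],[-0.174,-0.01,-0.046,-4.4],[-0.205,-0.012,-0.051,-5.3],[-0.236,-0.014,-0.056,-6.2],[-0.266,-0.016,-0.061,-7.1],[-0.292,-0.018,-0.065,-8],[-0.305,-0.015,-0.065,-8],[-0.308,0.002,-0.059,-8],[-0.312,0.023,-0.052,-8],[-0.315,0.044,-0.045,-8],[-0.318,0.065,-0.038,-8],[-0.321,0.08,-0.032,-8],[-0.322,0.086,-0.031,-8],[-0.322,0.086,-0.031,-8]]]}}

```text
t: 18.68
tcp_pos: [0.4878, -0.0259, 0.2924]
tool_rot: [0.667, 0.723, 0.107, 0.144]
force: [0.7, 0.1, -2.0]
finger_gap: 0.22
```

```bash
python3 st.py
python3 - <<'E'
from station import manip
import cv2,pickle
for n in ("side","wrist","top"):
    s=manip.snapshot(n); pickle.dump(s,open(f"{n}7.pkl","wb"))
    i=s["img"][:,:,::-1]
    if n=="side": i=cv2.resize(i[120:320,200:440],None,fx=3,fy=3,interpolation=cv2.INTER_CUBIC)
    if n=="top": i=cv2.resize(i[80:330,210:430],None,fx=3,fy=2.4)
    cv2.imwrite(f"pics/{n}7.png",i)
E
python3 chk.py side7.pkl
```

```text
18.68 [-0.3294  0.1481  1.9412  0.1195  0.7029 -2.0586] [ 0.4878 -0.0259  0.2924] F [ 0.7  0.1 -2. ] gap 0.22
[[-0.069  0.934  0.351]
 [ 0.995  0.088 -0.039]
 [-0.067  0.347 -0.936]]
0.145 [336.5 197.4]
0.115 [347.5 203.2]
0.032 [372.6 224.2]
-0.08 [407.5 250. ]
tip [331.2 208. ]
```

View pics/side7.png

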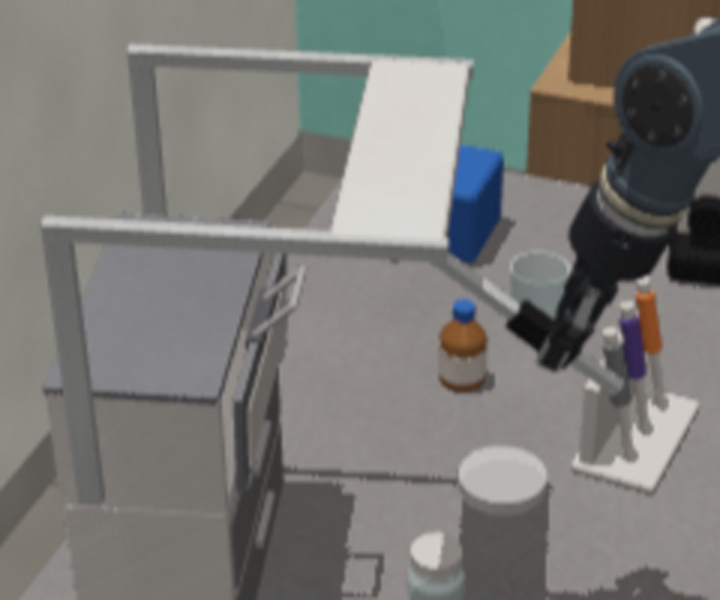

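View pics/wrist7.png

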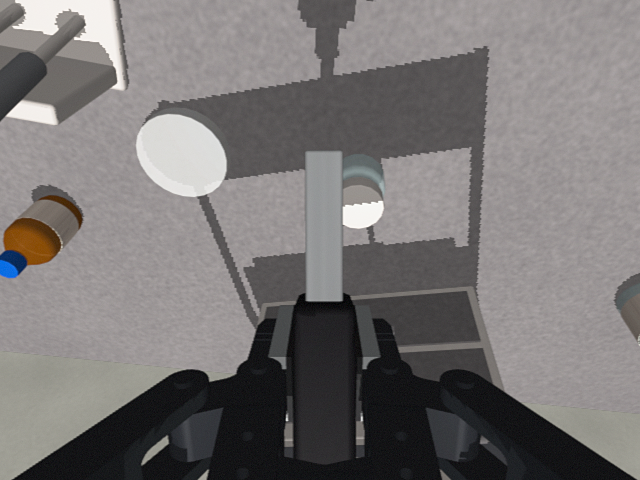

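View pics/top7.png

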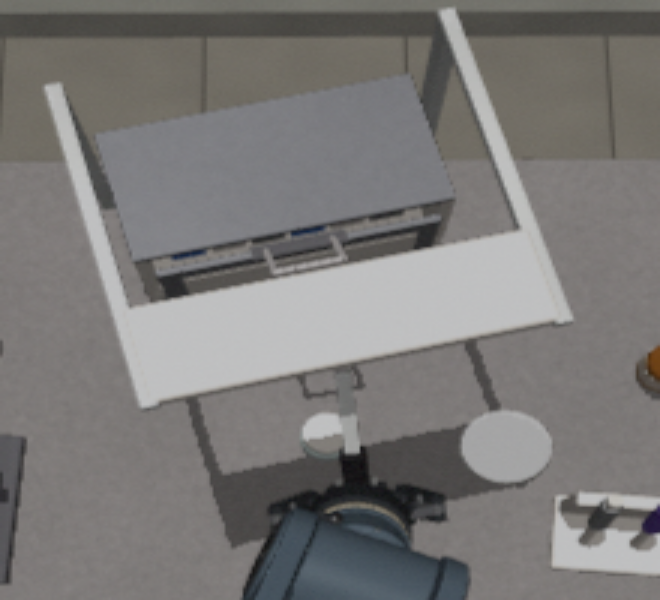

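```bash
cat > r5.py <<'E'
from common import *
M8=R.from_quat(manip.sense()["tool_rot"]).as_matrix()
D=tcp([-.05,0,.379],M8); print(D)
rows([(D,0,.018)])
E
python3 r5.py
```

```text
[ 0.56477997 -0.00551434  0.29224037]
end q [-0.23  0.26  1.78  0.06  0.74 -1.92]
5 [[0.0028, 0.0152, 0.0054, 0.0], [0.0056, 0.0304, 0.0108, 0.0], [0.0084, 0.0457, 0.0162, 0.0], [0.0112, 0.0609, 0.0216, 0.0], [0.014, 0.0761, 0.027, 0.0]]
```

Call:
{"name": "move_arm", "arguments": {"deltas": [[[0.002,0.01,0.004,0],[0.005,0.027,0.01,0],[0.008,0.045,0.016,0],[0.011,0.06,0.021,0],[0.013,0.071,0.025,0],[0.014,0.076,0.027,0],[0.014,0.076,0.027,0]]]}}

```text
t: 19.42
tcp_pos: [0.5653, -0.0051, 0.292]
tool_rot: [0.667, 0.724, 0.106, 0.143]
force: [0.1, 0.4, -0.9]
finger_gap: 0.223
```

```bash
python3 st.py
python3 - <<'E'
from station import manip
import cv2,pickle
for n in ("side","top"):
    s=manip.snapshot(n); pickle.dump(s,open(f"{n}8.pkl","wb"))
    i=s["img"][:,:,::-1]
    if n=="side": i=cv2.resize(i[170:270,250:410],None,fx=5,fy=5,interpolation=cv2.INTER_CUBIC)
    if n=="top": i=cv2.resize(i[140:240,250:400],None,fx=5,fy=5,interpolation=cv2.INTER_CUBIC)
    cv2.imwrite(f"pics/{n}8.png",i)
E
python3 chk.py side8.pkl;python3 chk.py top8.pkl
```

```text
19.42 [-0.2288  0.2647  1.7772  0.063   0.7441 -1.9199] [ 0.5653 -0.0051  0.292 ] F [ 0.1  0.4 -0.9] gap 0.223
[[-0.07   0.934  0.349]
 [ 0.995  0.088 -0.038]
 [-0.066  0.345 -0.936]]
0.145 [303.8 195.9]
0.115 [314.8 201.6]
0.032 [340.2 222.5]
-0.08 [375.4 248.1]
tip [299.1 206.5]
0.145 [314.2 187.5]
0.115 [315.4 201. ]
0.032 [318.6 233.8]
-0.08 [322.6 276.4]
tip [314.5 186.1]
```

View pics/side8.png

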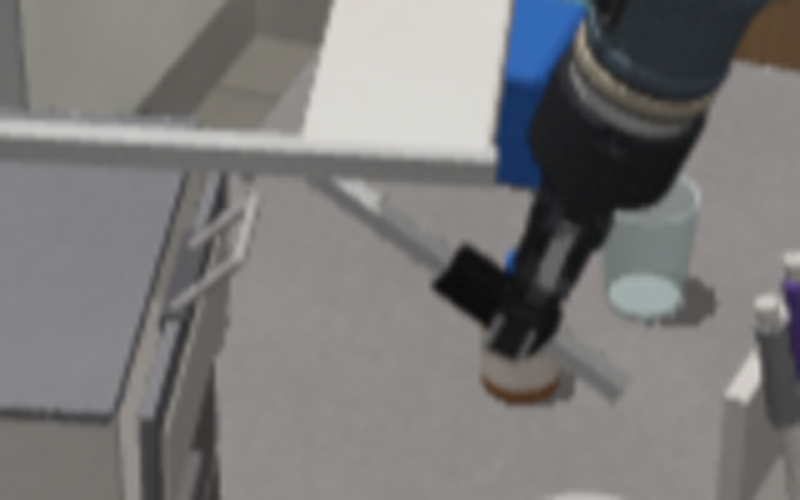

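View pics/top8.png

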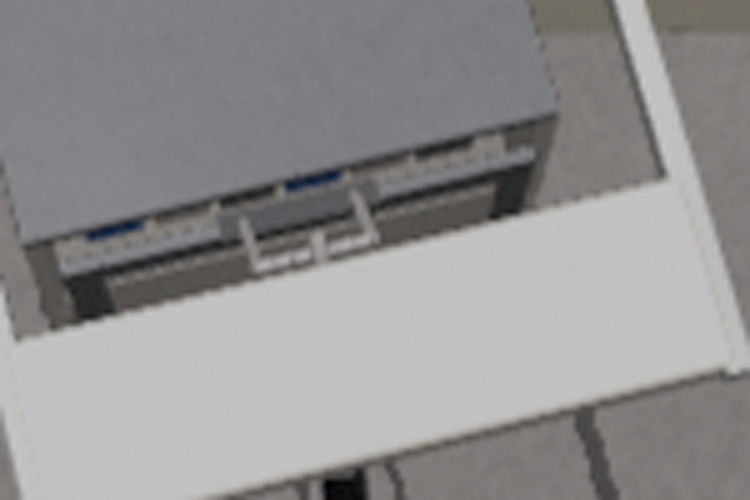

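```bash
cat > r6.py <<'E'
from common import *
M8=R.from_quat(manip.sense()["tool_rot"]).as_matrix()
b=barc(.015); print(b)
rows([(tcp(b,M8),0,.007)])
E
python3 r6.py
```

```text
[-0.03397633  0.          0.33150517]
end q [-0.21  0.35  1.8   0.06  0.63 -1.91]
8 [[0.0007, -0.0, 0.0062, 0.0], [0.0014, -0.0001, 0.0123, 0.0], [0.0021, -0.0001, 0.0185, 0.0], [0.0028, -0.0002, 0.0247, 0.0], [0.0035, -0.0002, 0.0308, 0.0], [0.0042, -0.0003, 0.037, 0.0], [0.0049, -0.0003, 0.0432, 0.0], [0.0055, -0.0004, 0.0493, 0.0]]
```

Call:
{"name": "move_arm", "arguments": {"deltas": [[[0.001,0,0.006,0],[0.001,0,0.012,0],[0.002,0,0.018,0],[0.003,0,0.025,0],[0.004,0,0.031,0],[0.004,0,0.037,0],[0.005,0,0.043,0],[0.0055,0,0.048,0],[0.0055,0,0.048,0]]]}}

```text
t: 20.27
tcp_pos: [0.5799, -0.0014, 0.2451]
tool_rot: [0.667, 0.724, 0.105, 0.142]
force: [-1.0, -0.0, -1.4]
finger_gap: 0.222
```

```bash
python3 st.py
cat > look.py <<'E'
from station import manip
import cv2,pickle,sys
k=sys.argv[1]
for n,(y,x,h,w) in {"side":(170,250,100,160),"top":(140,250,100,150)}.items():
    s=manip.snapshot(n); pickle.dump(s,open(f"{n}{k}.pkl","wb"))
    i=cv2.resize(s["img"][y:y+h,x:x+w,::-1],None,fx=4,fy=4,interpolation=cv2.INTER_CUBIC)
    cv2.imwrite(f"pics/{n}{k}.png",i)
E
python3 look.py 9; python3 chk.py side9.pkl
```

```text
20.27 [-0.2139  0.3515  1.8009  0.0626  0.6366 -1.9096] [ 0.5799 -0.0014  0.2451] F [-1.  -0.  -1.4] gap 0.222
[[-0.069  0.936  0.346]
 [ 0.995  0.088 -0.037]
 [-0.065  0.342 -0.937]]
0.145 [297.7 211. ]
0.115 [308.5 216.5]
0.032 [333.5 236.8]
-0.08 [368.1 261.8]
tip [293.2 221.1]
```

View pics/side9.png

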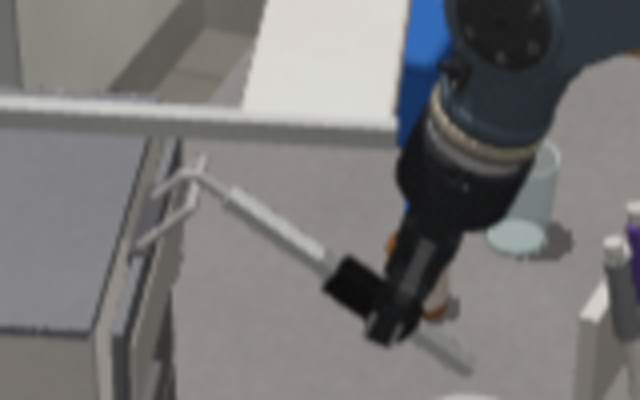

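View pics/top9.png

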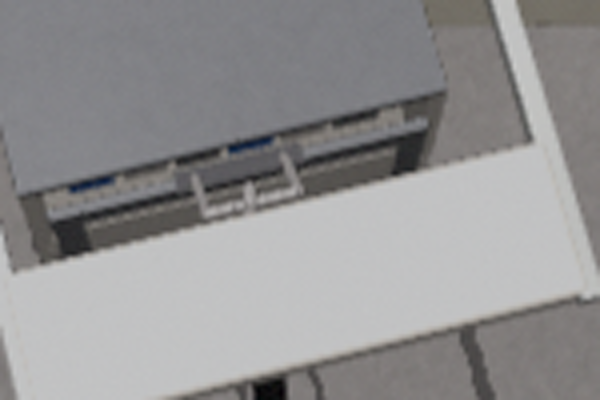

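```bash
cat > arc.py <<'E'
from common import *
import sys
t0,t1,n,dphi=float(sys.argv[1]),float(sys.argv[2]),int(sys.argv[3]),float(sys.argv[4])
s=manip.sense(); M=R.from_quat(s["tool_rot"]).as_matrix(); p0=s["tcp_pos"]; q=s["q"]
sc=p0+M@seatT; c,sn=np.cos(pc[2]),np.sin(pc[2]); d=sc-[pc[0],pc[1],0]; print("seat now cab",[round(float(v),4) for v in (c*d[0]+sn*d[1],-sn*d[0]+c*d[1],d[2])],"bar t0",barc(t0).round(4))
out=[]
for i in range(1,n+1):
    f=i/n; th=t0+(t1-t0)*f; ph_=dphi*f; Mi=M@Rz(np.radians(ph_)); p=tcp(barc(th),Mi); out.append(np.r_[M.T@(p-p0),ph_])
    qn,e=ik(p,Mi,q); v=abs(qn-q).max()*12
    if e>2e-3 or v>1.5: print("row",i,"e %.4f v %.2f"%(e,v),qn.round(2))
    q=qn
print("end q",q.round(2)); print(json.dumps([[round(float(x),4) for x in o[:3]]+[round(float(o[3]),1)] for o in out]))
E
python3 arc.py .015 .5 20 5
```

```text
seat now cab [-0.034, 0.0001, 0.3325] bar t0 [-0.034   0.      0.3315]
end q [-0.25  0.33  1.96  0.1   0.49 -1.89]
[[0.0001, -0.0035, 0.0007, 0.2], [0.0002, -0.0068, 0.0006, 0.5], [0.0003, -0.01, 0.0005, 0.8], [0.0005, -0.0132, 0.0005, 1.0], [0.0006, -0.0165, 0.0006, 1.2], [0.0008, -0.0197, 0.0008, 1.5], [0.001, -0.0229, 0.001, 1.8], [0.0012, -0.0262, 0.0013, 2.0], [0.0014, -0.0294, 0.0017, 2.2], [0.0016, -0.0326, 0.0022, 2.5], [0.0018, -0.0358, 0.0028, 2.8], [0.002, -0.0389, 0.0034, 3.0], [0.0023, -0.0421, 0.0041, 3.2], [0.0025, -0.0452, 0.0049, 3.5], [0.0028, -0.0483, 0.0058, 3.8], [0.0031, -0.0514, 0.0067, 4.0], [0.0034, -0.0545, 0.0077, 4.2], [0.0037, -0.0575, 0.0088, 4.5], [0.004, -0.0605, 0.01, 4.8], [0.0043, -0.0635, 0.0113, 5.0]]
```

Call:
{"name": "move_arm", "arguments": {"deltas": [[[0,-0.003,0.001,0],[0,-0.007,0.001,0.5],[0,-0.01,0.001,1],[0.0005,-0.013,0.001,1],[0.0005,-0.0165,0.001,1],[0.001,-0.02,0.0015,1.5],[0.001,-0.023,0.002,2],[0.001,-0.026,0.002,2],[0.0015,-0.0295,0.0025,2],[0.0015,-0.0325,0.003,2.5],[0.002,-0.036,0.0035,3],[0.002,-0.039,0.004,3],[0.0025,-0.042,0.005,3],[0.0025,-0.045,0.0055,3.5],[0.003,-0.0485,0.0065,4],[0.003,-0.0515,0.0075,4],[0.0035,-0.0545,0.0085,4],[0.0035,-0.0575,0.0095,4.5],[0.004,-0.0605,0.0105,5],[0.0045,-0.0635,0.012,5]]]}}

```text
t: 22.03
tcp_pos: [0.5242, -0.003, 0.2124]
tool_rot: [0.698, 0.693, 0.112, 0.138]
force: [-0.1, -0.4, -0.1]
finger_gap: 0.218
```

```bash
python3 st.py; python3 look.py 10; python3 arc.py .48 1.05 20 5
```

```text
22.03 [-0.2465  0.3358  1.9657  0.1034  0.4891 -1.8931] [ 0.5242 -0.003   0.2124] F [-0.1 -0.4 -0.1] gap 0.218
[[ 0.013  0.938  0.347]
 [ 0.999 -0.    -0.037]
 [-0.035  0.347 -0.937]]
seat now cab [-0.0919, 0.0004, 0.2988] bar t0 [-0.0893  0.      0.3023]
end q [-0.26  0.43  2.11  0.22  0.26 -1.94]
[[0.0002, 0.0002, -0.0009, 0.2], [0.0002, -0.0033, 0.0007, 0.5], [0.0002, -0.0067, 0.0024, 0.8], [0.0002, -0.0101, 0.0041, 1.0], [0.0003, -0.0134, 0.006, 1.2], [0.0004, -0.0167, 0.008, 1.5], [0.0005, -0.0199, 0.0101, 1.8], [0.0007, -0.023, 0.0122, 2.0], [0.0008, -0.0261, 0.0145, 2.2], [0.001, -0.0291, 0.0168, 2.5], [0.0012, -0.0321, 0.0193, 2.8], [0.0015, -0.035, 0.0218, 3.0], [0.0017, -0.0378, 0.0244, 3.2], [0.002, -0.0405, 0.027, 3.5], [0.0024, -0.0432, 0.0298, 3.8], [0.0027, -0.0458, 0.0326, 4.0], [0.0031, -0.0483, 0.0355, 4.2], [0.0035, -0.0507, 0.0385, 4.5], [0.0039, -0.053, 0.0415, 4.8], [0.0044, -0.0553, 0.0446, 5.0]]
```

View pics/side10.png

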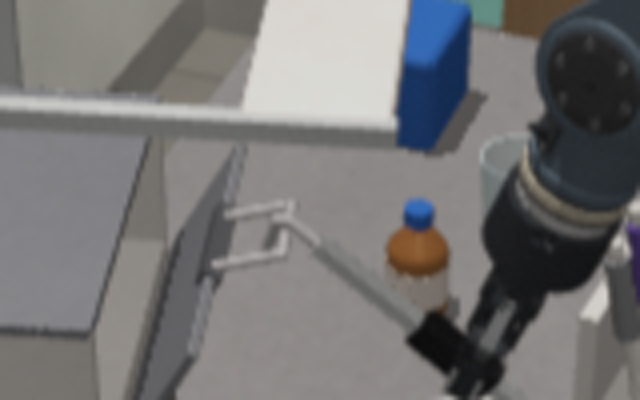

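```bash
python3 arc.py .515 1.05 18 4 | tail -1
```

```text
[[-0.0007, -0.0043, 0.0011, 0.2], [-0.0008, -0.0078, 0.0029, 0.4], [-0.0008, -0.0113, 0.0048, 0.7], [-0.0008, -0.0147, 0.0068, 0.9], [-0.0008, -0.0181, 0.0089, 1.1], [-0.0008, -0.0215, 0.0111, 1.3], [-0.0007, -0.0247, 0.0134, 1.6], [-0.0006, -0.0279, 0.0158, 1.8], [-0.0005, -0.031, 0.0183, 2.0], [-0.0004, -0.0341, 0.0209, 2.2], [-0.0002, -0.037, 0.0236, 2.4], [0.0, -0.0399, 0.0263, 2.7], [0.0002, -0.0427, 0.0292, 2.9], [0.0005, -0.0455, 0.0321, 3.1], [0.0008, -0.0481, 0.0351, 3.3], [0.0011, -0.0507, 0.0382, 3.6], [0.0015, -0.0531, 0.0414, 3.8], [0.0019, -0.0555, 0.0446, 4.0]]
```

Call:
{"name": "move_arm", "arguments": {"deltas": [[[0,-0.0035,0.0015,0],[0,-0.0075,0.003,0.5],[0,-0.011,0.005,0.5],[0,-0.0145,0.007,1],[0,-0.018,0.009,1],[0,-0.0215,0.0115,1.5],[0,-0.0245,0.0135,1.5],[0,-0.028,0.016,2],[0,-0.031,0.0185,2],[0,-0.034,0.021,2],[0,-0.037,0.024,2.5],[0,-0.04,0.0265,2.5],[0,-0.0425,0.0295,3],[0.0005,-0.0455,0.0325,3],[0.001,-0.048,0.0355,3.5],[0.001,-0.0505,0.0385,3.5],[0.0015,-0.053,0.0415,4],[0.002,-0.0555,0.045,4]]]}}

```text
t: 23.63
tcp_pos: [0.4869, -0.0026, 0.1502]
tool_rot: [0.722, 0.669, 0.116, 0.133]
force: [-0.1, 0.3, -1.6]
finger_gap: 0.222
```

```bash
python3 st.py; python3 look.py 11; python3 arc.py 1.05 1.45 16 5
```

```text
23.63 [-0.2697  0.4292  2.1141  0.2261  0.2541 -1.9728] [ 0.4869 -0.0026  0.1502] F [-0.1  0.3 -1.6] gap 0.222
[[ 0.079  0.935  0.345]
 [ 0.997 -0.07  -0.037]
 [-0.01   0.347 -0.938]]
seat now cab [-0.1308, 0.0003, 0.2365] bar t0 [-0.1304  0.      0.2379]
end q [-0.24  0.56  2.16  0.57  0.09 -2.21]
[[0.0003, -0.001, 0.0016, 0.3], [0.0009, -0.0029, 0.0044, 0.6], [0.0015, -0.0046, 0.0073, 0.9], [0.0021, -0.0064, 0.0102, 1.2], [0.0027, -0.008, 0.0131, 1.6], [0.0034, -0.0096, 0.0161, 1.9], [0.0041, -0.0111, 0.0192, 2.2], [0.0048, -0.0125, 0.0222, 2.5], [0.0055, -0.0138, 0.0253, 2.8], [0.0063, -0.0151, 0.0285, 3.1], [0.0071, -0.0163, 0.0316, 3.4], [0.008, -0.0174, 0.0348, 3.8], [0.0088, -0.0184, 0.038, 4.1], [0.0097, -0.0193, 0.0413, 4.4], [0.0106, -0.0202, 0.0446, 4.7], [0.0116, -0.021, 0.0478, 5.0]]
```

View pics/side11.png

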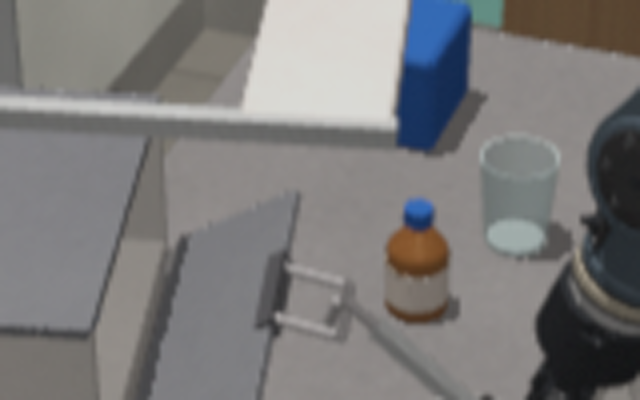

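Call:
{"name": "move_arm", "arguments": {"deltas": [[[0,-0.001,0.002,0],[0.001,-0.003,0.0045,0.5],[0.0015,-0.0045,0.0075,1],[0.002,-0.0065,0.0105,1],[0.003,-0.008,0.0135,1.5],[0.0035,-0.0095,0.0165,2],[0.004,-0.011,0.0195,2],[0.005,-0.0125,0.0225,2.5],[0.0055,-0.014,0.0255,3],[0.0065,-0.015,0.0285,3],[0.007,-0.0165,0.032,3.5],[0.008,-0.0175,0.035,4],[0.009,-0.0185,0.038,4],[0.0095,-0.0195,0.0415,4.5],[0.0105,-0.02,0.0445,4.5],[0.0115,-0.021,0.048,5]]]}}

```text
t: 25.07
tcp_pos: [0.4841, 0.0089, 0.097]
tool_rot: [0.751, 0.637, 0.121, 0.127]
force: [0.9, 1.3, -1.9]
finger_gap: 0.222
```

```bash
python3 st.py; python3 arc.py 1.45 1.59 8 1; python3 arc.py 1.45 1.59 8 4
```

```text
25.07 [-0.2416  0.5611  2.1588  0.5767  0.0857 -2.2151] [0.4841 0.0089 0.097 ] F [ 0.9  1.3 -1.9] gap 0.222
[[ 0.16   0.925  0.344]
 [ 0.987 -0.157 -0.037]
 [ 0.02   0.345 -0.938]]
seat now cab [-0.1347, -0.0001, 0.1837] bar t0 [-0.1349  0.      0.1841]
end q [-0.23  0.61  2.16  1.09  0.05 -2.7 ]
[[0.0004, -0.0006, 0.0019, 0.1], [0.0008, -0.0011, 0.0042, 0.2], [0.0013, -0.0016, 0.0065, 0.4], [0.0017, -0.002, 0.0088, 0.5], [0.0022, -0.0024, 0.0112, 0.6], [0.0026, -0.0028, 0.0135, 0.8], [0.0031, -0.0031, 0.0159, 0.9], [0.0036, -0.0034, 0.0182, 1.0]]
seat now cab [-0.1347, -0.0001, 0.1837] bar t0 [-0.1349  0.      0.1841]
end q [-0.21  0.61  2.15  0.92  0.04 -2.46]
[[0.0014, -0.0006, 0.0019, 0.5], [0.0027, -0.0011, 0.0042, 1.0], [0.0041, -0.0015, 0.0065, 1.5], [0.0055, -0.0019, 0.0088, 2.0], [0.0069, -0.0023, 0.0112, 2.5], [0.0083, -0.0026, 0.0135, 3.0], [0.0098, -0.0028, 0.0159, 3.5], [0.0112, -0.003, 0.0182, 4.0]]
```

Call:
{"name": "move_arm", "arguments": {"deltas": [[[0.0005,-0.0005,0.002,0],[0.001,-0.001,0.004,0.5],[0.0015,-0.0015,0.006,1],[0.002,-0.002,0.008,1],[0.0025,-0.0025,0.0105,1.5],[0.003,-0.0025,0.0125,1.5],[0.004,-0.003,0.0145,2],[0.0045,-0.003,0.0165,2],[0.005,-0.0035,0.018,2],[0.005,-0.0035,0.018,2]]]}}

```text
t: 25.9
tcp_pos: [0.4893, 0.0131, 0.0795]
tool_rot: [0.762, 0.623, 0.124, 0.127]
force: [0.2, 0.1, 4.9]
finger_gap: 0.216
```

```bash
python3 st.py; python3 look.py 12; python3 arc.py 1.58 1.6 1 0|head -1
python3 - <<'E'
import pickle,cv2
s=pickle.load(open("side12.pkl","rb"));cv2.imwrite("pics/side12b.png",cv2.resize(s["img"][180:340,230:430,::-1],None,fx=4,fy=3.75,interpolation=cv2.INTER_CUBIC))
E
```

```text
25.9 [-0.2263  0.6093  2.1569  1.0684  0.0455 -2.6582] [0.4893 0.0131 0.0795] F [0.2 0.1 4.9] gap 0.216
[[ 0.193  0.918  0.346]
 [ 0.981 -0.191 -0.039]
 [ 0.031  0.347 -0.937]]
seat now cab [-0.1312, -0.0017, 0.1666] bar t0 [-0.1317  0.      0.1668]
```

View pics/side12b.png

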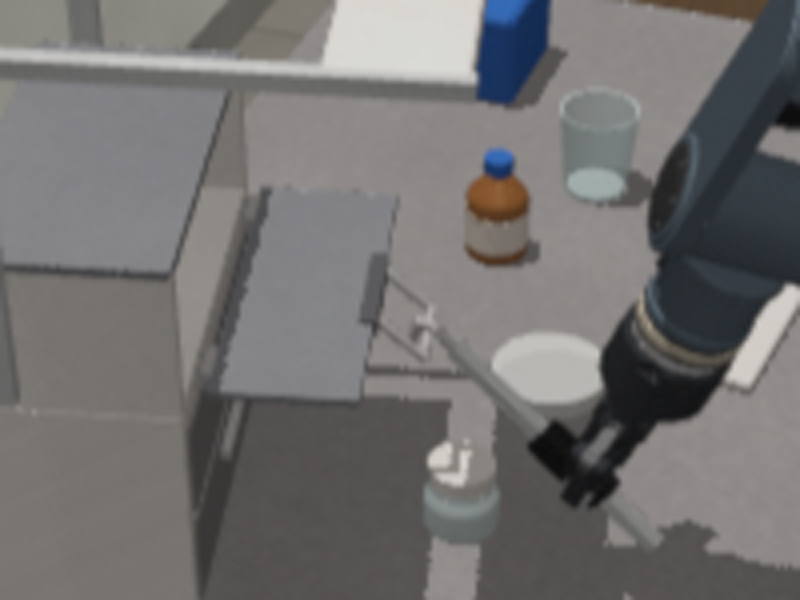

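Run:
```python
from common import *
import pickle
c=cam(pickle.load(open("side12.pkl","rb")))
for th in (1.45,1.52,1.571):
    for off in (-.004,0,.004):
        # flap thick direction: shut normal -x
        P=[]
        for y in (-.12,.12):
            x,z=(off,.1); P.append([x*np.cos(th)-z*np.sin(th),y,.2+z*np.cos(th)+x*np.sin(th)])
        print(th,off,proj(c,c2w(pc,P)).round(1).tolist())
```

```text
1.45 -0.004 [[329.8, 229.9], [320.4, 284.8]]
1.45 0 [[329.7, 228.7], [320.2, 283.6]]
1.45 0.004 [[329.5, 227.6], [320.0, 282.4]]
1.52 -0.004 [[330.0, 231.9], [320.6, 287.0]]
1.52 0 [[329.9, 230.8], [320.5, 285.8]]
1.52 0.004 [[329.8, 229.6], [320.4, 284.5]]
1.571 -0.004 [[329.9, 233.4], [320.6, 288.6]]
1.571 0 [[329.9, 232.3], [320.6, 287.3]]
1.571 0.004 [[329.9, 231.1], [320.6, 286.1]]
```

Call:
{"name": "move_arm", "arguments": {"deltas": [[[0,0,0.0015,0],[0,0,0.003,0],[0,0,0.003,0]]]}}

```text
t: 26.25
tcp_pos: [0.4906, 0.0129, 0.0773]
tool_rot: [0.762, 0.623, 0.124, 0.127]
force: [-1.1, 1.4, 5.7]
finger_gap: 0.216
```

```bash
python3 look.py 13; python3 chk.py side13.pkl
python3 - <<'E'
import pickle,cv2
s=pickle.load(open("side13.pkl","rb"));cv2.imwrite("pics/side13b.png",cv2.resize(s["img"][220:330,280:430,::-1],None,fx=5,fy=5,interpolation=cv2.INTER_CUBIC))
E
```

```text
0.145 [335.7 264.6]
0.115 [344.6 271.6]
0.032 [364.8 295.2]
-0.08 [393.8 325.6]
tip [330.8 273.1]
```

View pics/side13b.png

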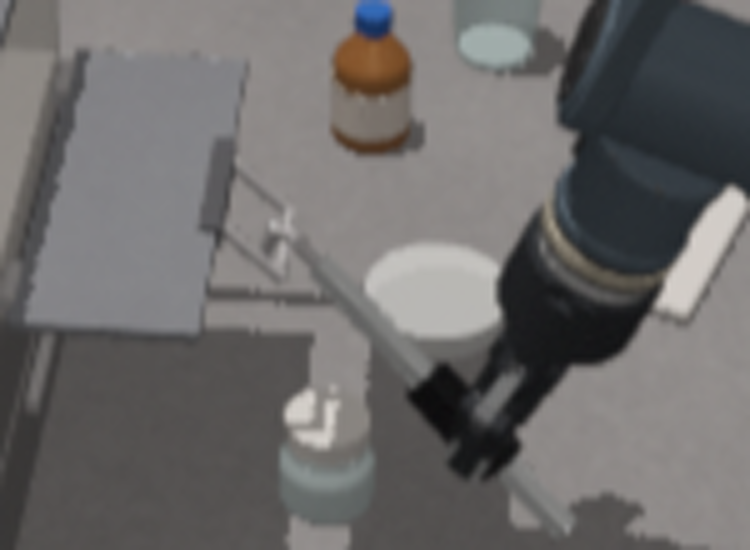

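```bash
cat > r7.py <<'E'
from common import *
s=manip.sense(); M=R.from_quat(s["tool_rot"]).as_matrix(); p=s["tcp_pos"]
tip=M@Mh.T@(Rz(-.06)@np.array([.34,0,-.94])); print("tip world",tip.round(3))
a=p-.05*tip; b=a+c2w([0,0,pc[2]],[-.06,0,.03])[0]
rows([(a,0,.006),(b,-4,.02)])
E
python3 r7.py
```

```text
tip world [ 0.338 -0.018 -0.94 ]
row 1 e 0.0000 v 2.74 [-0.23  0.6   2.16  0.96  0.05 -2.55]
row 2 e 0.0000 v 2.10 [-0.23  0.59  2.16  0.79  0.06 -2.38]
end q [-0.33  0.36  2.28  0.47  0.16 -2.22]
13 [[-0.0001, 0.0001, -0.0056, 0.0], [-0.0002, 0.0001, -0.0111, 0.0], [-0.0003, 0.0002, -0.0167, 0.0], [-0.0004, 0.0003, -0.0222, 0.0], [-0.0005, 0.0004, -0.0278, 0.0], [-0.0006, 0.0004, -0.0333, 0.0], [-0.0007, 0.0005, -0.0389, 0.0], [-0.0008, 0.0006, -0.0444, 0.0], [-0.0009, 0.0007, -0.05, 0.0], [-0.0072, -0.0093, -0.0619, -1.0], [-0.0134, -0.0194, -0.0738, -2.0], [-0.0196, -0.0294, -0.0857, -3.0], [-0.0259, -0.0394, -0.0977, -4.0]]
```

Call:
{"name": "move_arm", "arguments": {"deltas": [[[0,0,-0.003,0],[0,0,-0.008,0],[0,0,-0.014,0],[0,0,-0.02,0],[0,0,-0.026,0],[0,0,-0.032,0],[0,0,-0.038,0],[0,0,-0.044,0],[0,0,-0.05,0],[0,0,-0.05,0]]]}}

```text
t: 27.18
tcp_pos: [0.4718, 0.0152, 0.1243]
tool_rot: [0.762, 0.623, 0.123, 0.126]
force: [-0.0, 0.5, -1.2]
finger_gap: 0.219
```

```bash
python3 st.py; python3 look.py 14; python3 chk.py side14.pkl
python3 - <<'E'
import pickle,cv2
s=pickle.load(open("side14.pkl","rb"));cv2.imwrite("pics/side14b.png",cv2.resize(s["img"][220:330,280:430,::-1],None,fx=5,fy=5,interpolation=cv2.INTER_CUBIC))
E
```

```text
27.18 [-0.2318  0.4841  2.1706  0.304   0.1409 -1.8969] [0.4718 0.0152 0.1243] F [-0.   0.5 -1.2] gap 0.219
[[ 0.193  0.919  0.345]
 [ 0.981 -0.191 -0.038]
 [ 0.031  0.346 -0.938]]
0.145 [342.  252.6]
0.115 [351.1 259.7]
0.032 [371.8 283.8]
-0.08 [401.4 314.9]
tip [336.9 261.5]
```

View pics/side14b.png

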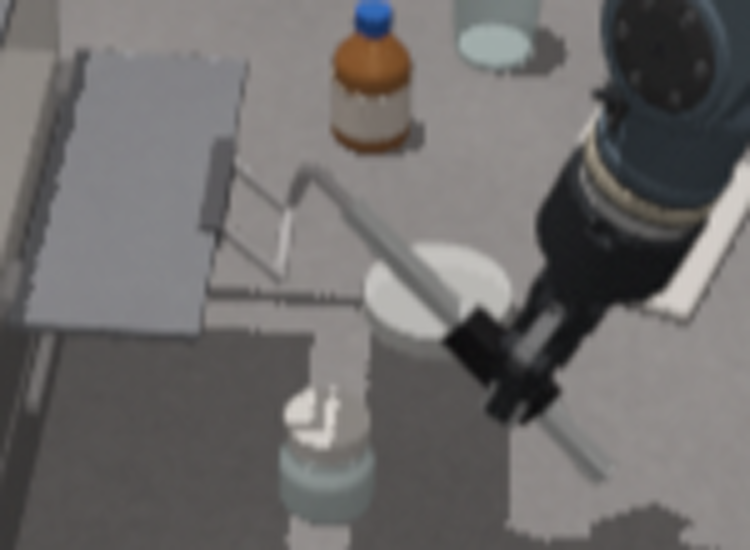

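```bash
cat > r8.py <<'E'
from common import *
s=manip.sense(); M=R.from_quat(s["tool_rot"]).as_matrix(); p=s["tcp_pos"]
rv=R.from_matrix(M.T@Mh).as_rotvec(degrees=True); print("rel rot deg",rv.round(2)); f=rv[2]
b=p+c2w([0,0,pc[2]],[-.04,0,.07])[0]
rows([(b,f*.2,.02),(np.array([.40,.1,.27]),f*.6,.033),(np.array([.42,.29,.24]),f,.033)])
E
python3 r8.py
```

```text
rel rot deg [-0.31 -0.04 -8.12]
end q [ 0.5   0.31  1.9  -0.33  0.67 -0.78]
15 [[-0.003, -0.0019, -0.0157, -0.3], [-0.006, -0.0038, -0.0315, -0.6], [-0.009, -0.0056, -0.0472, -1.0], [-0.0121, -0.0075, -0.0629, -1.3], [-0.0151, -0.0094, -0.0786, -1.6], [0.0072, -0.0151, -0.1003, -2.4], [0.0294, -0.0208, -0.1219, -3.2], [0.0517, -0.0265, -0.1436, -4.1], [0.0739, -0.0322, -0.1652, -4.9], [0.1055, -0.0369, -0.1606, -5.4], [0.137, -0.0416, -0.156, -6.0], [0.1685, -0.0464, -0.1514, -6.5], [0.2001, -0.0511, -0.1467, -7.0], [0.2316, -0.0558, -0.1421, -7.6], [0.2632, -0.0606, -0.1375, -8.1]]
```

Call:
{"name": "move_arm", "arguments": {"deltas": [[[-0.002,-0.001,-0.008,0],[-0.005,-0.003,-0.025,-0.5],[-0.008,-0.005,-0.043,-1],[-0.011,-0.007,-0.06,-1.3],[-0.014,-0.009,-0.077,-1.6],[0.007,-0.015,-0.1,-2.4],[0.029,-0.021,-0.122,-3.2],[0.052,-0.026,-0.144,-4.1],[0.074,-0.032,-0.165,-4.9],[0.105,-0.037,-0.161,-5.4],[0.137,-0.042,-0.156,-6],[0.168,-0.046,-0.151,-6.5],[0.2,-0.051,-0.147,-7],[0.231,-0.056,-0.142,-7.6],[0.255,-0.06,-0.138,-8.1],[0.263,-0.061,-0.138,-8.1],[0.263,-0.061,-0.138,-8.1]]]}}

```text
t: 28.7
tcp_pos: [0.419, 0.2911, 0.2397]
tool_rot: [0.715, 0.676, 0.114, 0.135]
force: [-0.5, -0.1, -1.6]
finger_gap: 0.219
```

```bash
python3 st.py
cat > r9.py <<'E'
from common import *
s=manip.sense(); M=R.from_quat(s["tool_rot"]).as_matrix(); p=s["tcp_pos"]
rv=R.from_matrix(M.T@Mh).as_rotvec(degrees=True); print("rel rot deg",rv.round(2)); f=rv[2]
rows([(ph+.07*n,f,.02),(ph+.045*n,f,.012)])
E
python3 r9.py
python3 - <<'E'
from station import manip
import cv2,pickle
for k in ("side","wrist"):
    s=manip.snapshot(k); pickle.dump(s,open(k+"15.pkl","wb"))
    cv2.imwrite(f"pics/{k}15.png",cv2.resize(s["img"][250:450,220:460,::-1],None,fx=3,fy=3) if k=="side" else s["img"][:,:,::-1])
E
python3 chk.py side15.pkl
```

```text
28.7 [ 0.5025  0.3071  1.8986 -0.3281  0.6683 -0.7814] [0.419  0.2911 0.2397] F [-0.5 -0.1 -1.6] gap 0.219
[[ 0.059  0.937  0.345]
 [ 0.998 -0.049 -0.038]
 [-0.019  0.347 -0.938]]
rel rot deg [-0.36 -0.07  0.13]
end q [ 0.56  0.6   1.83 -0.49  0.47 -0.54]
10 [[0.0089, -0.0014, 0.0152, 0.0], [0.0178, -0.0028, 0.0303, 0.0], [0.0266, -0.0041, 0.0455, 0.1], [0.0355, -0.0055, 0.0607, 0.1], [0.0444, -0.0069, 0.0759, 0.1], [0.0533, -0.0083, 0.091, 0.1], [0.0621, -0.0097, 0.1062, 0.1], [0.0623, -0.0075, 0.1143, 0.1], [0.0624, -0.0054, 0.1223, 0.1], [0.0625, -0.0033, 0.1304, 0.1]]
0.145 [319.6 293.2]
0.115 [331.9 301.1]
0.032 [360.  327.7]
-0.08 [399.6 361.4]
tip [313.9 303.6]
```

View pics/side15.png

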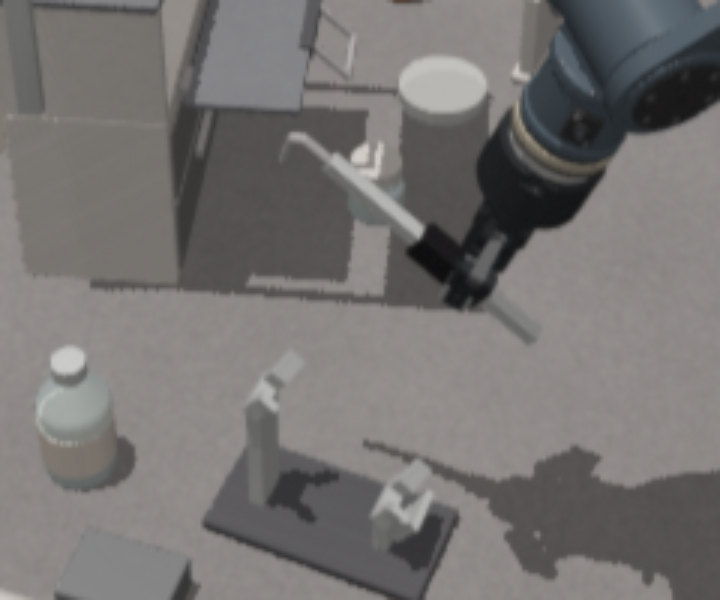

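View pics/wrist15.png

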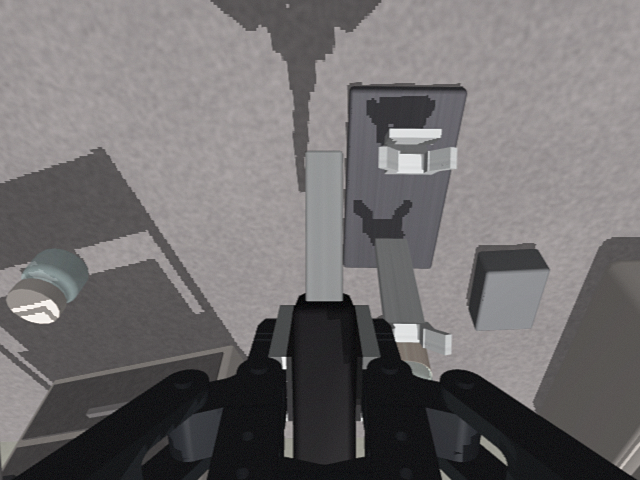

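```bash
cat > r9.py <<'E'
from common import *
u=np.array([.8177,-.049,.5736])
s=manip.sense(); M=R.from_quat(s["tool_rot"]).as_matrix(); p=s["tcp_pos"]
h=ph+.001*u
rows([(h+.07*n,.1,.022),(h+.035*n,.1,.012)])
E
python3 r9.py
```

```text
end q [ 0.55  0.62  1.83 -0.5   0.46 -0.53]
9 [[0.0108, -0.0014, 0.0177, 0.0], [0.0215, -0.0028, 0.0353, 0.0], [0.0323, -0.0042, 0.053, 0.1], [0.0431, -0.0056, 0.0707, 0.1], [0.0538, -0.007, 0.0884, 0.1], [0.0646, -0.0084, 0.106, 0.1], [0.0648, -0.0054, 0.1173, 0.1], [0.065, -0.0024, 0.1286, 0.1], [0.0652, 0.0006, 0.1399, 0.1]]
```

Call:
{"name": "move_arm", "arguments": {"deltas": [[[0.01,-0.001,0.015,0],[0.021,-0.003,0.034,0],[0.032,-0.004,0.053,0.1],[0.043,-0.006,0.071,0.1],[0.054,-0.007,0.088,0.1],[0.065,-0.008,0.106,0.1],[0.065,-0.005,0.117,0.1],[0.065,-0.002,0.129,0.1],[0.065,0.0005,0.139,0.1],[0.065,0.0005,0.139,0.1],[0.065,0.0005,0.139,0.1]]]}}

```text
t: 29.72
tcp_pos: [0.4711, 0.347, 0.1083]
tool_rot: [0.717, 0.674, 0.113, 0.135]
force: [-0.4, 0.4, -1.2]
finger_gap: 0.222
```

```bash
python3 st.py
cat > r10.py <<'E'
from common import *
u=np.array([.8177,-.049,.5736])
s=manip.sense(); M=R.from_quat(s["tool_rot"]).as_matrix(); p=s["tcp_pos"]
rv=R.from_matrix(M.T@Mh).as_rotvec(degrees=True); print("rel rot deg",rv.round(2))
h=ph+.001*u; d=p-h; print("off u,n,lat",d@u,d@n,d@np.cross(n,u)); 
rows([(h+.015*n,rv[2],.008),(h,rv[2],.004)])
E
python3 r10.py
python3 - <<'E'
from station import manip
import cv2,pickle
for k in ("side","wrist"):
    s=manip.snapshot(k); pickle.dump(s,open(k+"16.pkl","wb"))
    cv2.imwrite(f"pics/{k}16.png",cv2.resize(s["img"][300:450,250:410,::-1],None,fx=5,fy=4) if k=="side" else s["img"][:,:,::-1])
E
python3 r10.py
```

```text
29.72 [ 0.551   0.6194  1.8265 -0.5002  0.4647 -0.5346] [0.4711 0.347  0.1083] F [-0.4  0.4 -1.2] gap 0.222
[[ 0.065  0.937  0.343]
 [ 0.998 -0.054 -0.041]
 [-0.02   0.345 -0.938]]
rel rot deg [-0.44  0.1  -0.18]
off u,n,lat 0.000491710650872716 0.035668768336503884 -0.00135197946649308
end q [ 0.53  0.68  1.8  -0.54  0.42 -0.52]
7 [[0.0006, 0.0016, 0.0067, -0.1], [0.0012, 0.0032, 0.0134, -0.1], [0.0018, 0.0048, 0.02, -0.2], [0.0018, 0.0057, 0.0237, -0.2], [0.0019, 0.0067, 0.0273, -0.2], [0.002, 0.0077, 0.0309, -0.2], [0.0021, 0.0086, 0.0346, -0.2]]
rel rot deg [-0.38  0.04 -0.14]
off u,n,lat 0.0006657841888363073 0.036412404450015014 -0.0006654553937937062
end q [ 0.53  0.68  1.8  -0.54  0.42 -0.51]
7 [[0.0004, 0.0016, 0.0069, -0.0], [0.0007, 0.0032, 0.0139, -0.1], [0.0011, 0.0048, 0.0208, -0.1], [0.0011, 0.0057, 0.0245, -0.1], [0.0012, 0.0067, 0.0281, -0.1], [0.0013, 0.0077, 0.0317, -0.1], [0.0013, 0.0086, 0.0353, -0.1]]
```

View pics/side16.png

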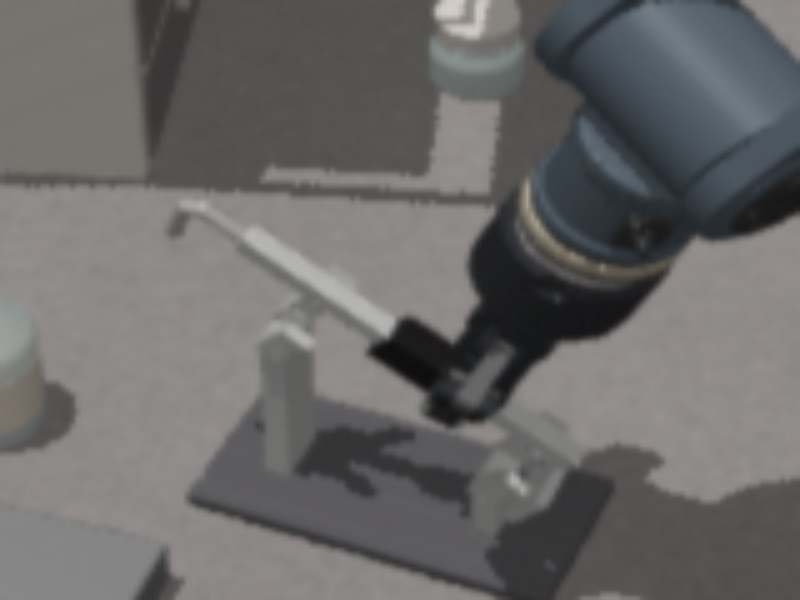

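View pics/wrist16.png

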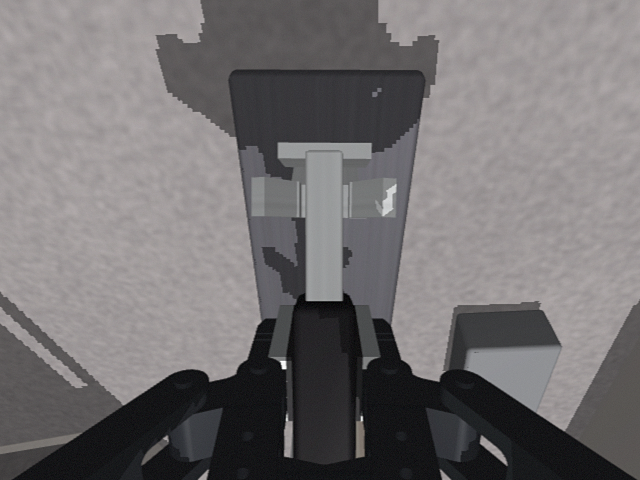

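Call:
{"name": "move_arm", "arguments": {"deltas": [[[0.0003,0.001,0.005,0],[0.001,0.003,0.012,0],[0.001,0.004,0.018,0],[0.001,0.005,0.022,0],[0.001,0.006,0.026,0],[0.001,0.007,0.029,0],[0.001,0.008,0.032,0],[0.001,0.0085,0.0345,0],[0.001,0.0085,0.0345,0]]]}}

```text
t: 30.57
tcp_pos: [0.491, 0.3468, 0.0792]
tool_rot: [0.717, 0.675, 0.113, 0.135]
force: [-0.1, 0.7, -1.7]
finger_gap: 0.218
```

```bash
python3 st.py; python3 r10.py | head -2
python3 - <<'E'
from station import manip
import cv2,pickle
for k in ("side","wrist"):
    s=manip.snapshot(k); pickle.dump(s,open(k+"17.pkl","wb"))
    cv2.imwrite(f"pics/{k}17.png",cv2.resize(s["img"][300:450,250:410,::-1],None,fx=5,fy=4) if k=="side" else s["img"][:,:,::-1])
E
```

```text
30.57 [ 0.5306  0.6832  1.8038 -0.5361  0.4213 -0.513 ] [0.491  0.3468 0.0792] F [-0.1  0.7 -1.7] gap 0.218
[[ 0.064  0.937  0.344]
 [ 0.998 -0.054 -0.04 ]
 [-0.019  0.346 -0.938]]
rel rot deg [-0.39  0.04 -0.15]
off u,n,lat 6.715136426772237e-05 0.0004580715476447853 -0.00033786532418719984
```

View pics/side17.png

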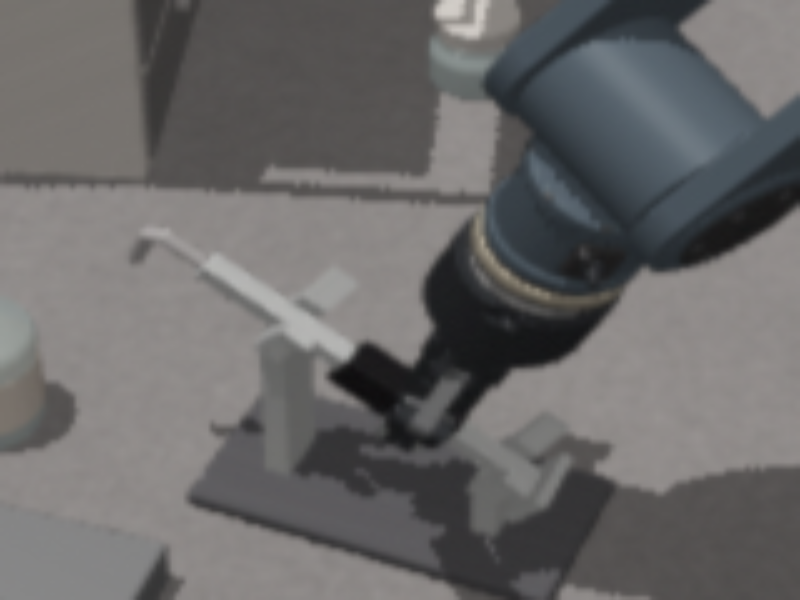

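View pics/wrist17.png

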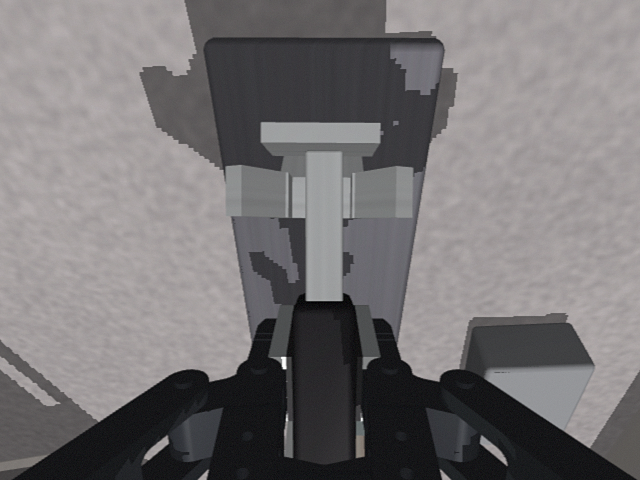

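Call:
{"name": "move_arm", "arguments": {"deltas": [[[0,0,0.001,0],[0,0,0.0018,0],[0,0,0.0018,0]]]}}

```text
t: 30.92
tcp_pos: [0.4912, 0.3469, 0.0788]
tool_rot: [0.717, 0.675, 0.114, 0.135]
force: [-2.7, -0.4, 4.4]
finger_gap: 0.222
```

Call:
{"name": "move_arm", "arguments": {"deltas": [[[0,0,0,0],[0,0,0,0],[0,0,0,0],[0,0,0,0],[0,0,0,0],[0,0,0,0],[0,0,0,0]]], "gripper": 1}}

```text
t: 31.5
tcp_pos: [0.4912, 0.3469, 0.0788]
tool_rot: [0.717, 0.675, 0.114, 0.135]
force: [0.9, 0.1, 1.4]
finger_gap: 0.995
```

Call:
{"name": "move_arm", "arguments": {"deltas": [[[0,0,-0.01,0],[0,0,-0.03,0],[0,0,-0.06,0],[0,0,-0.09,0],[0,0,-0.12,0],[0,0,-0.14,0],[0,0,-0.14,0]]]}}

```text
t: 32.08
tcp_pos: [0.4432, 0.3541, 0.2151]
tool_rot: [0.716, 0.674, 0.118, 0.135]
force: [0.2, -0.0, 0.6]
finger_gap: 1.001
```

```bash
python3 st.py
python3 - <<'E'
from station import manip
import cv2,pickle
for k in ("side","wrist","top"):
    s=manip.snapshot(k); pickle.dump(s,open(k+"18.pkl","wb"))
    cv2.imwrite(f"pics/{k}18.png",cv2.resize(s["img"][340:450,260:390,::-1],None,fx=6,fy=5.4,interpolation=cv2.INTER_CUBIC) if k=="side" else s["img"][:,:,::-1])
E
```

```text
32.08 [ 0.593   0.422   1.7889 -0.3659  0.681  -0.6611] [0.4432 0.3541 0.2151] F [ 0.2 -0.   0.6] gap 1.001
[[ 0.062  0.934  0.351]
 [ 0.998 -0.053 -0.035]
 [-0.014  0.353 -0.936]]
```

View pics/side18.png

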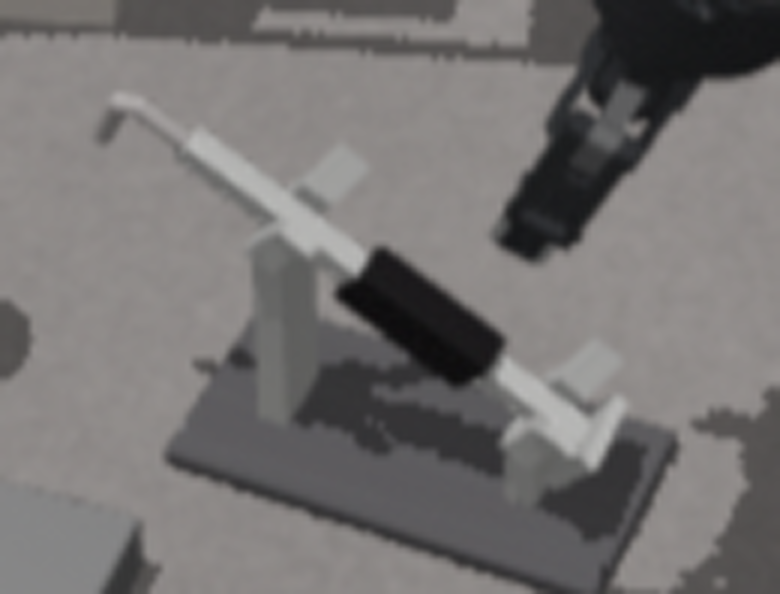

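View pics/wrist18.png

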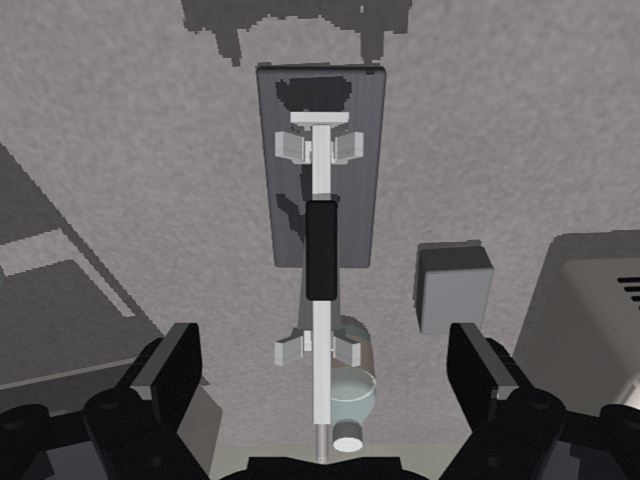

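View pics/top18.png

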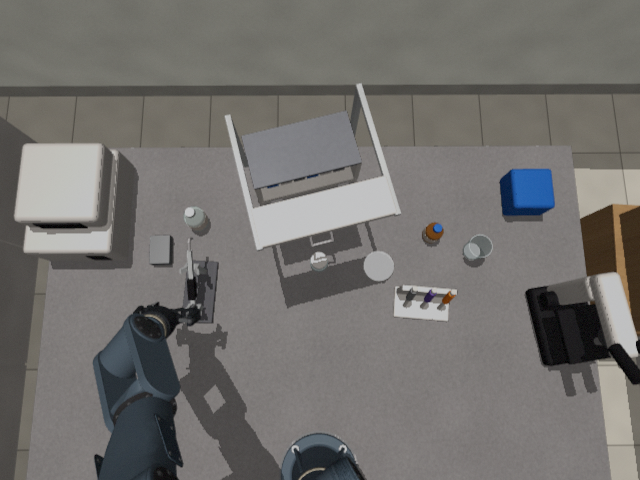

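Run:
```python
import pickle,cv2,numpy as np
a=pickle.load(open("s0.pkl","rb"));
for n,(y,x,h,w) in {"side":(345,270,60,60),"top":(232,180,70,24)}.items():
    A=a[n]["img"]; B=pickle.load(open(n+"18.pkl","rb"))["img"]
    t=cv2.cvtColor(A[y:y+h,x:x+w],cv2.COLOR_RGB2GRAY).astype(np.float32); b=cv2.cvtColor(B[y:y+h,x:x+w],cv2.COLOR_RGB2GRAY).astype(np.float32)
    print(n,"shift",cv2.phaseCorrelate(t,b,cv2.createHanningWindow((w,h),cv2.CV_32F)),"mean diff",abs(t-b).mean(),(abs(t-b)>40).sum())
```

```text
side shift ((-0.37304038629892133, 0.4533449113177106), 1.0315466335084704) mean diff 1.3505149 1
top shift ((-0.6126993420209548, -0.043979999892904686), 0.9873478611310323) mean diff 7.032738 50
```

```bash
python3 -c "
from station import manip
print(manip.sign_off(), manip.sense()['t'])"
```

```text
the job is handed in; nothing more can be done
the job is handed in; nothing more can be done
```

The job is done and handed in: the flap is fully open and level, and the pole is back in its cradle, hook up and released. That took about 32 s of the 61 s allowed.

- **Lean:** The gripper had to lean forward to clear the hood, but the moves cannot tilt it directly. I got the tilt by pushing the arm against its reach and joint limits. My first grasp, at 35° lean, would have run into a wrist limit partway through the flap's travel. I let the pole go in its cradle without lifting it, brought the lean down to about 21°, and gripped it again.
- **Flap:** I hooked the eye and eased the flap down over about 5.5 s. A 5–6 N upward force showed the stop. In the side view the flap's front corners matched the fully open position to about 1–2 px, and they did not move after I unhooked.
- **Pole:** I set it down until it touched the cradle at about 4 N, opened the gripper and backed off. The largest offset from the starting pictures was about 0.6 px in the top view, or 1–2 mm sideways, which is within the forks' play. At the stop the pole had pitched about 1° in the grip, but that no longer showed after unhooking.
- **Surroundings:** By eye, the last top view shows the other items where they were at the start. I did not measure them. The forces I read stayed under about 6 N throughout.

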